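Unscrew the lens cap of the film scanner head

TASK

The film scanner's lens points up at a slant and still has its ribbed metal screw cap on. Unscrew the cap counter-clockwise until its threads come free, without forcing it, lift it off, and set it down gently, open side down, flat on the floor of the round white parts dish. Let go of it there, and leave the other things on the bench where they are.

Things in the scene. Friction and masses are not known exactly. Their poses are not given: they have to be found in the camera images.
- cap_center (a point): The ribbed metal screw cap on the lens, 45 mm outside diameter, 24.5 mm tall, 60 g, closed outer end, open mouth. The point is on its axis, half-way up (12 mm from either end). z points along its axis out of the closed end. It starts fully screwed on. Its grip surface is free all round.
- neck_top (a point): Centre of the outer end of the threaded neck (the lens mouth, hidden inside the cap), fixed. z is the lens axis, pointing outwards; it leans 30 degrees from vertical, more or less towards the robot (the heading varies). The screwed-on cap's centre lies 8.3 mm below this point along z; with its threads just free it lies 2 to 4 mm above; more than 13 mm above, it is off the neck.
- barrel: The lens barrel with the threaded neck; origin at the neck's foot, 28.5 mm below neck_top, same axes. Right-hand thread: turned counter-clockwise seen facing the closed end, the cap rises 7 mm per turn and is free after about 1.8 turns. Greased, turns easily; let go part-way, the cap stays. 0.7 mm play sideways, 1 to 2 mm along the axis. The smooth barrel behind the cap is 40 mm across from 8 mm below its rim for 18 mm, then 48 mm for 20 mm.
- head: The scanner's optical head: grey box 100 x 106 x 70 mm tipped back 30 degrees between two cradle plates on an aluminium base 170 x 130 mm, fixed to the table. The barrel rises from the middle of its upper face. Origin under the centre of the base; its x axis points opposite to the way the lens leans.
- dish_floor (a point): Centre of the inner floor of the shallow round white parts dish, fixed to the table. The flat floor is 4 mm above the table and about 126 mm across; the rim is 144 mm across and 16 mm above the table.
- tray: Rectangular grey tray with four compartments, 150 x 130 x 28 mm, fixed; holds screws. Origin at the centre of its underside. Not where the cap goes. It and the dish may swap places.
- screwdriver: Screwdriver with a black handle, 170 mm long, lying on the table near the robot. Bystander.
- jar: Clear jar with a flat metal lid, 48 mm across and 75 mm tall, standing upright on the table (it does not lean and is not the task's cap). Origin at the centre of its underside. Bystander.
- motor: Small black square motor, 42 x 42 mm, 64 mm tall with its shaft, standing on the table. Origin at the centre of its underside. Bystander.
- heatsink: Black finned heat sink 100 x 60 x 32 mm. Origin at the centre of its underside. Bystander.
- cell1: Grey battery cell, 18 mm across, 65 mm tall, standing upright. Origin at the centre of its underside. Bystander.
Things that resemble listed ones, but are neither listed nor needed, are in the scene too. Leave any orange look-alike of the part that bears cap_center alone. Leave any orange look-alike of the part that bears dish_floor alone.

How it is judged:
By the outcome, as a careful person would: the job done as asked, in the order asked, and still so for the second after the job is handed in, with the robot touching nothing.
It also fails if it takes over 72 s, if anything falls off the work surface, if the arm or the gripper's body presses on something with over 40 N, if the wrist force passes 120 N, or if a joint passes its speed limit or range.

ROBOT

A 6-joint arm with a two-finger parallel gripper is mounted at the origin on the work surface. World frame = base frame: x ahead of the robot, y to its left, z up, the work surface at z = 0. Lengths are in mm, angles in rad, forces in N, time in s.
With the tool pointing down it reaches from about 275 to 750 mm from the base axis. Payload 10.2 kg.
Tool frame: the origin (TCP) lies at the very end of the fingers, on their centre line; the grasp point (between the pads) lies 19 mm behind it; x points along the fingers, y is the direction in which the jaws open and shut, and the axes are right-handed (so a half turn about x gives the same grasp; the last joint's range is limited). The gripper opens to 85 mm and grips with 20 to 120 N. Pads are 22 mm wide; open, the fingers measure 114 mm over their backs; the gripper's body (76 mm by 85 mm) begins 54 mm behind the grasp point. The pads swing forward as they close: fully open they stand 13 mm farther back than shut.
Start: joints at [-1.498, 0.313, 1.498, -0, 1.331, -0.223], TCP at [153.027, -502.209, 193.394] pointing down, gripper open.
Joint ranges: [-2.94, 2.94], [-0.97, 2.17], [0.19, 2.56], [-1.23, 4.37], [0.02, 3.11], [-2.88, 2.88]. Speed limits (rad/s): [2.39, 2.39, 3.01, 3.14, 3.14, 3.14].

INTERFACE

Orientations are given as a unit quaternion [w, x, y, z].
In Python, from rig import ctrl gives the robot as it stands. The module is installed in compiled form; this text tells all that it offers.
- The arm moves only by the tool move_arm, never from a script. Its argument "targets" is a list that holds one entry, the list of rows, each a list of 7 numbers: the opening, from 0 (shut) to 1 (fully open), then the shift along the tool's x, y, z each as a share of 150 mm, from -1 to 1, then the turn, a rotation vector about the tool's x, y, z each as a share of 60 degrees, from -1 to 1. A call has 1 to 5 rows; each row shifts and turns the commanded pose from where the row before left it, along the tool's axes as they then stand; what a row does not reach is not made up. A row lasts 1/10 s, in which the tool goes at most 50 mm and 8.59 degrees, less where a joint would pass 70% of its speed; a pose out of reach is approached as far as the arm can. A call with a number of a shift or a turn outside -1 to 1 is refused whole. A call with a gripper value outside its range is refused whole. The fingers move at their own pace and stop on an object; "force" is the grip in N (left out, the last holds). Time passes only in rows, so rows that do not move let the fingers close. It gives the time, the measured TCP pose, the force and the opening at its end, in the units of the state.
- ctrl.sense(): the state, without advancing time (a new reading comes with each control period).
- ctrl.capture(name): name is "side" or "top" or "wrist"; returns the picture (384x512x3 uint8, red, green, blue); there is no depth.
- ctrl.calibration(name): a dict with "camera_matrix" (3x3 intrinsics, pixels), "extrinsics" (4x4, takes a point from world to camera coordinates); the wrist camera has in their place "tool_from_camera" (4x4, takes a point from camera to tool coordinates, whose origin is the TCP and whose axes are the tool frame's). Camera axes: x right, y down, z forward; pixel columns grow to the right and rows downward; lengths in mm; the calibration is good to about 2 mm. A picture is of the moment at which its call begins: read the wrist's pose just before it. calibration takes no time and is no camera call.
- ctrl.finish_job(): hands the job in, once; it reports no verdict.
Trained networks look in the newest picture that a camera, given by its name, has taken for a name from the list of things; names that differ only in an ending like _2 or _b are one class to them, and where a whole thing is asked for, a point or a joint stands for the part that bears it (a point fixed in the world has none). Each returns a list of dicts, best first, with "confidence" (0 to 1); they miss things now and then, are a little off and sometimes report something else, mostly with a low value. They report only what shows in the picture. A call takes as long as a camera call. They do not tell look-alikes from the thing itself.
- ctrl.recognise(label, camera): "point" ([row, column] in pixels, amid what is visible of it).
- ctrl.cut_out(label, camera): "pixels" (384x512 bool, what is visible of it) and "point" ([row, column] in pixels, amid what is visible of it).
The state is a dict: "time_s": time; "joints": joint angles; "dq": joint speeds; "tau": joint torques, N m; "eef_pos": TCP position; "ee_rot": TCP orientation; "force": force on the tool from outside, world axes, zero at the start; "wrist_torque": the same for the moment, N m; "grip_width": opening from 0.0 (shut) to 1.0 (fully open).
Only numpy, scipy, OpenCV 4.12 (cv2) and the standard library are available. Lean on these libraries where they do the work, as an engineer would, in place of code of your own. Each camera call takes 0.05 s, during which the arm holds its last target.

## Working session

There is one attempt and no reset: what is moved stays moved. The work goes in short steps, Python scripts to look and compute and a tool call to move; the robot and the scene stay as the last step left them, time stands still between calls to the robot, and variables do not carry over. Pictures are saved under pics/ and viewed, and the job is handed in when it is done.

Besides the shell and the picture viewer there is one more tool, called by a JSON object that holds its "method" and its "body", one argument or row to a line. move_arm: Moves the arm, as the interface text tells. Shift numbers are shares of 150 mm and turn numbers shares of 60 degrees, none past 1 either way. Its arguments: {"type":"object","properties":{"targets":{"type":"array","items":{"type":"array","items":{"type":"array","items":{"type":"number","minimum":-1,"maximum":1}}}},"force":{"type":"number"}},"required":["targets"]}

```bash
mkdir -p pics
cat > h.py <<'E'
import numpy as np, cv2
from rig import ctrl
from scipy.spatial.transform import Rotation as R
def q2R(q): return R.from_quat([q[1],q[2],q[3],q[0]])
def snap(c,f):
    im=ctrl.capture(c); cv2.imwrite('pics/'+f,im[:,:,::-1]); return im
E
python3 - <<'E'
from h import *
s=ctrl.sense(); print({k:np.round(v,3).tolist() for k,v in s.items()})
for c in ['side','top','wrist']:
    snap(c,c+'0.png'); k=ctrl.calibration(c)
    print(c,{a:np.round(b,3).tolist() for a,b in k.items()})
    for l in ['cap_center','dish_floor','neck_top','tray','barrel']:
        try: print(l,[(np.round(d['point']).tolist(),round(d['confidence'],2)) for d in ctrl.recognise(l,c)])
        except Exception as e: print(l,e)
print(ctrl.sense()['time_s'])
E
```

```text
{'time_s': 0.0, 'joints': [-1.498, 0.313, 1.498, -0.0, 1.331, -0.223], 'dq': [0.0, -0.0, -0.001, -0.001, 0.001, 0.003], 'tau': [0.001, -41.227, -25.974, -0.0, 0.004, -0.0], 'eef_pos': [152.991, -501.897, 192.82], 'ee_rot': [0.104, 0.699, 0.105, -0.699], 'force': [0.664, -0.439, 1.127], 'wrist_torque': [0.005, -0.005, 0.043], 'grip_width': 0.998}
side {'camera_matrix': [[490.242, 0.0, 259.542], [0.0, 490.242, 193.901], [0.0, 0.0, 1.0]], 'extrinsics': [[-0.904, -0.427, -0.005, 469.459], [-0.283, 0.608, -0.742, 226.136], [0.32, -0.67, -0.67, 1075.502], [0.0, 0.0, 0.0, 1.0]]}
cap_center [([236.0, 192.0], 0.71), ([167.0, 245.0], 0.53), ([216.0, 282.0], 0.5)]
dish_floor [([166.0, 312.0], 0.92)]
neck_top [([180.0, 232.0], 0.76), ([145.0, 237.0], 0.39)]
tray [([304.0, 214.0], 0.94)]
barrel [([306.0, 211.0], 0.72), ([256.0, 150.0], 0.62), ([177.0, 230.0], 0.49)]
top {'camera_matrix': [[445.194, 0.0, 255.874], [0.0, 445.194, 189.222], [0.0, 0.0, 1.0]], 'extrinsics': [[0.008, -1.0, 0.002, -8.467], [-0.987, -0.008, -0.16, 525.699], [0.16, -0.001, -0.987, 1184.419], [0.0, 0.0, 0.0, 1.0]]}
cap_center [([163.0, 261.0], 0.8), ([210.0, 271.0], 0.59), ([148.0, 215.0], 0.52)]
dish_floor [([203.0, 350.0], 0.78), ([274.0, 376.0], 0.66)]
neck_top [([154.0, 264.0], 0.59)]
tray [([196.0, 156.0], 0.8)]
barrel []
wrist {'camera_matrix': [[301.037, 0.0, 256.67], [0.0, 301.037, 193.216], [0.0, 0.0, 1.0]], 'tool_from_camera': [[0.0, -0.32, 0.947, -180.119], [1.0, 0.0, 0.0, 0.456], [-0.0, 0.947, 0.32, -82.265], [0.0, 0.0, 0.0, 1.0]]}
cap_center []
dish_floor [([32.0, 118.0], 0.75)]
neck_top []
tray []
barrel []
0.9
```

View pics/side0.png

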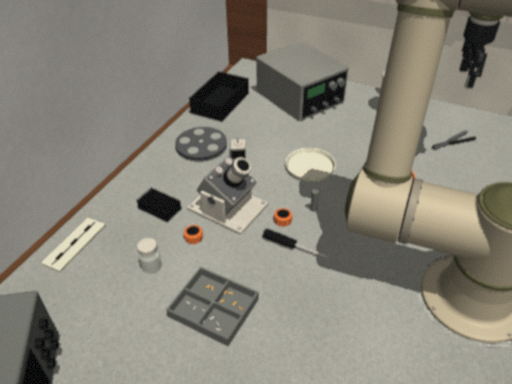

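View pics/top0.png

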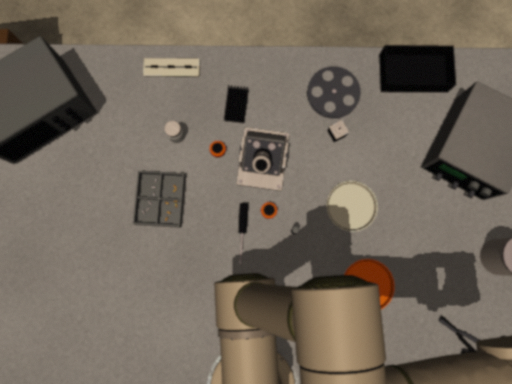

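View pics/wrist0.png

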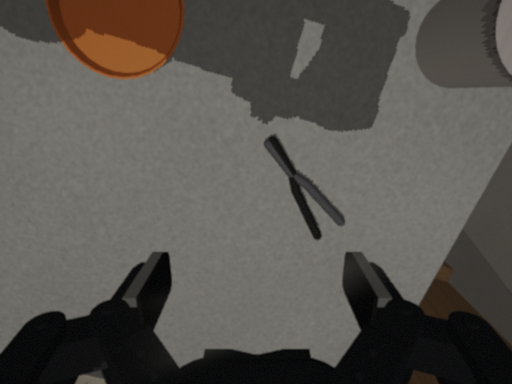

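Scene: the lens with the cap is at top (162,262) / side (167,238). The white dish is at top (205,352) / side (164,311). The orange rings and the orange dish are decoys. I'll zoom in on the lens next.

```bash
cat >> h.py <<'E'
def ray(c,rc):
    k=ctrl.calibration(c);K=np.array(k['camera_matrix'])
    d=np.linalg.inv(K)@[rc[1],rc[0],1]
    E=np.array(k['extrinsics']);o=-E[:3,:3].T@E[:3,3]
    return o,E[:3,:3].T@d/np.linalg.norm(d)
def onplane(c,rc,z):
    o,d=ray(c,rc);return o+d*(z-o[2])/d[2]
def tri(a,b):
    o1,d1=a;o2,d2=b
    A=np.stack([d1,-d2],1);t=np.linalg.lstsq(A,o2-o1,rcond=None)[0]
    p,q=o1+d1*t[0],o2+d2*t[1];return (p+q)/2,np.linalg.norm(p-q)
def proj(c,P):
    k=ctrl.calibration(c);E=np.array(k['extrinsics']);K=np.array(k['camera_matrix'])
    q=K@(E[:3,:3]@np.asarray(P)+E[:3,3]);return np.array([q[1]/q[2],q[0]/q[2]])
E
python3 - <<'E'
from h import *
print(tri(ray('top',(163,261.5)),ray('side',(167,238))))
for l,c,n in [('dish_floor','top',0),('dish_floor','side',0),('cap_center','top',0)]:
    ds=ctrl.cut_out(l,c)
    for d in ds:
        m=d['pixels'];r,cc=np.nonzero(m);print(l,c,np.round(d['point'],1),round(d['confidence'],2),m.sum(),r.min(),r.max(),cc.min(),cc.max())
        if l=='dish_floor': print(onplane(c,((r.min()+r.max())/2,(cc.min()+cc.max())/2),16))
t=cv2.imread('pics/top0.png')[115:205,220:310];s=cv2.imread('pics/side0.png')[125:235,180:290]
cv2.imwrite('pics/z.png',np.hstack([cv2.resize(t,(400,400),interpolation=cv2.INTER_CUBIC),cv2.resize(s,(400,400),interpolation=cv2.INTER_CUBIC)]))
E
```

```text
(array([578.30071042, -16.44301218, 156.14763503]), np.float64(8.092866847614573))
dish_floor top [204.7 349.9] 0.89 2025 181 231 326 376
[ 484.65780052 -270.93983787   16.        ]
dish_floor top [276.  376.1] 0.8 1103 259 307 345 393
[ 273.79273083 -314.44259591   16.        ]
dish_floor top [106.5 235.2] 0.5 707 88 122 224 247
[777.36676056  56.925907    16.        ]
dish_floor side [166.6 311.4] 0.66 1342 147 181 286 335
[ 484.5392194  -267.68456818   16.        ]
cap_center top [211.7 266.9] 0.7 192 203 218 260 275
cap_center top [158.9 261.3] 0.69 259 154 172 252 268
cap_center top [148.  215.8] 0.51 197 141 156 209 224
```

View pics/z.png

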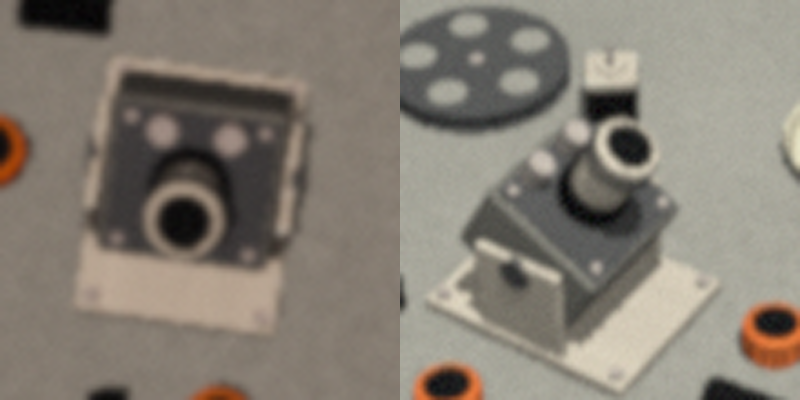

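Run:
```python
from h import *
f=lambda x,y:(115+y*90/400,220+x*90/400)
g=lambda x,y:(125+y*110/400,180+(x-400)*110/400)
P=[onplane('top',f(*p),8) for p in [(113,57),(308,85),(272,330),(75,305)]]
for p in P: print(p.round(1))
e=(P[3]-P[0])+(P[2]-P[1]); w=(P[0]-P[1])+(P[3]-P[2]);print(np.degrees(np.arctan2(e[1],e[0])),np.degrees(np.arctan2(w[1],w[0])),np.linalg.norm(e)/2,np.linalg.norm(w)/2)
print('base',sum(P)/4)
Q=[onplane('side',g(*p),8) for p in [(428,298),(622,392),(718,285)]]
for p in Q: print(p.round(1))
print(tri(ray('top',f(183,222)),ray('side',g(630,147))))
```

```text
[711.4  27.5   8. ]
[693.6 -99.6   8. ]
[531.8 -76.    8. ]
[547.   49.8   8. ]
171.975781948275 82.58535627954728 164.6749746711378 127.55222838539234
base [620.94845542 -24.57383758   8.        ]
[714.4  26.    8. ]
[546.1  49.8   8. ]
[531.2 -74.4   8. ]
(array([567.91852655, -16.64348685, 165.27783607]), np.float64(1.1808655434518938))
```

```bash
cat >> h.py <<'E'
A=np.array([-.5*np.cos(np.radians(8)),.5*np.sin(np.radians(8)),np.sqrt(.75)])
def cur():
    s=ctrl.sense();return np.array(s['eef_pos']),q2R(s['ee_rot']),s
def plan(goalp,goalR,mm=48,deg=8.3,o=1.0):
    p,r,s=cur();d=goalp-p;rv=(r.inv()*goalR).as_rotvec();a=np.degrees(np.linalg.norm(rv))
    n=int(np.ceil(max(np.linalg.norm(d)/mm,a/deg,1)))
    print('n',n,'dist',np.linalg.norm(d).round(1),'ang',a.round(1),'joints',np.round(s['joints'],3))
    for i in range(n):
        ri=r*R.from_rotvec(rv*i/n)
        print([o]+np.round(ri.inv().apply(d/n)/150,4).tolist()+np.round(rv/n/np.radians(60),4).tolist())
def basisR(x,yhint):
    x=x/np.linalg.norm(x);y=yhint-x*(x@yhint);y/=np.linalg.norm(y);return R.from_matrix(np.stack([x,y,np.cross(x,y)],1))
E
python3 - <<'E'
from h import *
p,r,s=cur();print(r.as_matrix().round(3))
C=np.array([574,-17.5,154.7])
# yaw by +84.6deg then tilt
y=R.from_rotvec([0,0,np.radians(84)]).apply(r.as_matrix()[:,1]);print(y)
plan(C+A*110,basisR(-A,y))
E
```

```text
[[-0.     0.291 -0.957]
 [ 0.    -0.957 -0.291]
 [-1.    -0.     0.   ]]
[ 9.81806156e-01  1.89885946e-01 -2.08129867e-05]
n 13 dist 616.4 ang 90.7 joints [-1.498  0.313  1.498 -0.     1.331 -0.223]
[1.0, -0.029, -0.1867, -0.2534, -0.1084, 0.0157, 0.0393]
[1.0, -0.0317, -0.1556, -0.2733, -0.1084, 0.0157, 0.0393]
[1.0, -0.0328, -0.1223, -0.2896, -0.1084, 0.0157, 0.0393]
[1.0, -0.0323, -0.0873, -0.3021, -0.1084, 0.0157, 0.0393]
[1.0, -0.0301, -0.0512, -0.3105, -0.1084, 0.0157, 0.0393]
[1.0, -0.0264, -0.0145, -0.3147, -0.1084, 0.0157, 0.0393]
[1.0, -0.021, 0.0222, -0.3146, -0.1084, 0.0157, 0.0393]
[1.0, -0.0142, 0.0584, -0.3103, -0.1084, 0.0157, 0.0393]
[1.0, -0.0061, 0.0936, -0.3019, -0.1084, 0.0157, 0.0393]
[1.0, 0.0033, 0.1273, -0.2893, -0.1084, 0.0157, 0.0393]
[1.0, 0.0138, 0.1589, -0.2729, -0.1084, 0.0157, 0.0393]
[1.0, 0.0253, 0.1879, -0.2529, -0.1084, 0.0157, 0.0393]
[1.0, 0.0375, 0.214, -0.2296, -0.1084, 0.0157, 0.0393]
```

{"method": "move_arm", "body": {
  "targets": [
    [[1,-0.029,-0.187,-0.253,-0.108,0.016,0.039],[1,-0.032,-0.156,-0.273,-0.108,0.016,0.039],[1,-0.033,-0.122,-0.29,-0.108,0.016,0.039],[1,-0.032,-0.087,-0.302,-0.108,0.016,0.039],[1,-0.03,-0.051,-0.31,-0.108,0.016,0.039]]
  ]
}}

```text
time_s: 1.55
eef_pos: [294.8, -311.3, 215.7]
ee_rot: [0.362, 0.677, 0.229, -0.598]
force: [0.9, -0.8, -0.2]
grip_width: 1.0
```

{"method": "move_arm", "body": {
  "targets": [
    [[1,-0.026,-0.015,-0.315,-0.108,0.016,0.039],[1,-0.021,0.022,-0.315,-0.108,0.016,0.039],[1,-0.014,0.058,-0.31,-0.108,0.016,0.039],[1,-0.006,0.094,-0.302,-0.108,0.016,0.039],[1,0.003,0.127,-0.289,-0.108,0.016,0.039]]
  ]
}}

```text
time_s: 2.05
eef_pos: [436.1, -122.1, 238.5]
ee_rot: [0.585, 0.593, 0.332, -0.442]
force: [0.7, -0.1, -0.6]
grip_width: 1.002
```

{"method": "move_arm", "body": {
  "targets": [
    [[1,0.014,0.159,-0.273,-0.108,0.016,0.039],[1,0.025,0.188,-0.253,-0.108,0.016,0.039],[1,0.037,0.214,-0.23,-0.108,0.016,0.039],[1,0,0,0,0,0,0],[1,0,0,0,0,0,0]]
  ]
}}

```text
time_s: 2.55
eef_pos: [520.1, -10.0, 251.3]
ee_rot: [0.693, 0.517, 0.38, -0.33]
force: [-1.4, -1.0, -0.1]
grip_width: 1.0
```

Run:
```python
from h import *
p,r,s=cur();print(p.round(1),r.as_matrix().round(3).tolist(),np.round(s['joints'],3),s['time_s'])
im=snap('wrist','w1.png')
for l in ['cap_center','neck_top']:
    print(l,[(np.round(d['point'],1).tolist(),round(d['confidence'],2)) for d in ctrl.recognise(l,'wrist')])
C=np.array([574,-17.5,154.7])
y=r.as_matrix()[:,1]
plan(C+A*110,basisR(-A,y))
# project predicted end
T=np.array(ctrl.calibration('wrist')['tool_from_camera']);K=np.array(ctrl.calibration('wrist')['camera_matrix'])
for P in [C+A*12.25,C-A*12.25]:
    t=r.inv().apply(P-p);c=T[:3,:3].T@(t-T[:3,3]);u=K@c;print('pred rc',u[1]/u[2],u[0]/u[2],c[2])
```

```text
[520.1 -10.  251.3] [[0.494, 0.85, 0.184], [-0.065, 0.248, -0.967], [-0.867, 0.465, 0.177]] [-0.291 -0.044  1.859  0.109  0.813 -0.579] 2.55
cap_center [([52.0, 275.2], 0.88), ([142.2, 124.3], 0.85), ([180.4, 260.1], 0.75)]
neck_top [([153.3, 261.8], 0.6)]
n 1 dist 2.4 ang 0.2 joints [-0.294 -0.045  1.86   0.11   0.813 -0.579]
[1.0, 0.0075, -0.004, -0.0137, -0.0027, -0.0031, 0.0007]
pred rc 181.4081168307767 255.80226131570183 290.21693647361366
pred rc 174.89120085472274 255.89480557099483 313.47595036563285
```

View pics/w1.png

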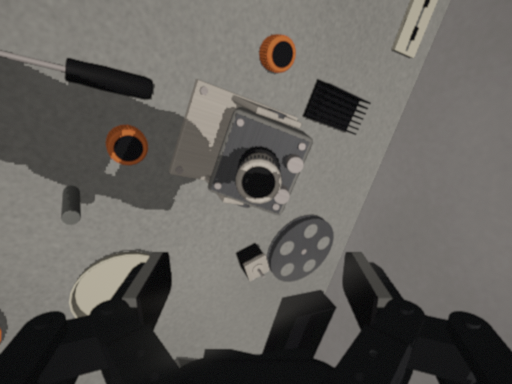

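Wrist view: the cap end is at about (181,259), with orange decoys away from it at (145,127) and (52,277). The prediction was (181,256), about 2.5 mm off. I'll wind the wrist for the unscrewing stroke and look from the other roll angles.

{"method": "move_arm", "body": {
  "targets": [
    [[1,0,0,0,0.14,0,0],[1,0,0,0,0.14,0,0],[1,0,0,0,0.14,0,0],[1,0,0,0,0.14,0,0],[1,0,0,0,0.14,0,0]]
  ]
}}

```text
time_s: 3.2
eef_pos: [519.9, -11.9, 251.7]
ee_rot: [0.458, 0.733, 0.233, -0.446]
force: [0.1, -0.1, -0.2]
grip_width: 0.999
```

{"method": "move_arm", "body": {
  "targets": [
    [[1,0,0,0,0.14,0,0],[1,0,0,0,0.14,0,0],[1,0,0,0,0.14,0,0],[1,0,0,0,0.14,0,0],[1,0,0,0,0.14,0,0]]
  ]
}}

```text
time_s: 3.7
eef_pos: [519.9, -11.8, 251.7]
ee_rot: [0.165, 0.848, 0.058, -0.5]
force: [-0.6, -0.1, 1.4]
grip_width: 0.996
```

Run:
```python
from h import *
p,r,s=cur();print(p.round(1),np.round(s['joints'],3),s['time_s'])
np.savez('w2.npz',p=p,r=r.as_matrix())
snap('wrist','w2.png')
```

```text
[519.9 -11.8 251.7] [-0.295 -0.045  1.86   0.11   0.813  0.893] 3.7
```

{"method": "move_arm", "body": {
  "targets": [
    [[1,0,0,0,0.14,0,0],[1,0,0,0,0.14,0,0],[1,0,0,0,0.14,0,0],[1,0,0,0,0.14,0,0],[1,0,0,0,0.14,0,0]]
  ]
}}

```text
time_s: 4.25
eef_pos: [520.0, -11.6, 251.7]
ee_rot: [-0.148, 0.852, -0.124, -0.487]
force: [0.2, -0.2, -0.6]
grip_width: 0.998
```

{"method": "move_arm", "body": {
  "targets": [
    [[1,0,0,0,0.14,0,0],[1,0,0,0,0.14,0,0],[1,0,0,0,0.14,0,0],[1,0,0,0,0.14,0,0],[1,0,0,0,0.14,0,0]]
  ]
}}

```text
time_s: 4.75
eef_pos: [520.0, -11.6, 251.7]
ee_rot: [-0.444, 0.742, -0.29, -0.411]
force: [-0.1, 0.7, -0.2]
grip_width: 1.0
```

Run:
```python
from h import *
p,r,s=cur();print(p.round(1),np.round(s['joints'],3),s['time_s'])
np.savez('w3.npz',p=p,r=r.as_matrix())
snap('wrist','w3.png')
np.savez('w1.npz',p=np.array([520.1,-10,251.3]),r=np.array([[0.494, 0.85, 0.184], [-0.065, 0.248, -0.967], [-0.867, 0.465, 0.177]]))
ims=[cv2.resize(cv2.imread(f'pics/w{i}.png')[130:230,205:305],(260,260),interpolation=cv2.INTER_CUBIC) for i in (1,2,3)]
cv2.imwrite('pics/wz.png',np.hstack(ims))
```

```text
[520.  -11.6 251.7] [-0.294 -0.045  1.86   0.11   0.813  2.356] 4.75
```

View pics/wz.png

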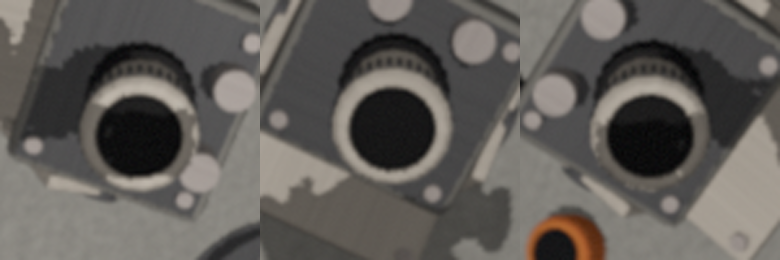

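Run:
```python
from h import *
k=ctrl.calibration('wrist');T=np.array(k['tool_from_camera']);K=np.array(k['camera_matrix'])
def wray(i,rc):
    z=np.load(f'w{i}.npz');r=z['r'];p=z['p']
    d=T[:3,:3]@np.linalg.inv(K)@[rc[1],rc[0],1];d/=np.linalg.norm(d)
    return p+r@T[:3,3],r@d
# use disc centers (black disc) by threshold
rays=[]
for i,g in ((1,(182,258)),(2,(179,256)),(3,(181,255))):
    im=cv2.imread(f'pics/w{i}.png').max(2)
    m=(im<42).astype(np.uint8)
    n,l,st,ce=cv2.connectedComponentsWithStats(m);b=l[g[0],g[1]];print(i,st[b],ce[b][::-1].round(1))
gs=[(1,(181.2,258.5)),(2,(178.8,255.8)),(3,(181.2,255.0))]
f=lambda x,y:(115+y*90/400,220+x*90/400)
gg=lambda x,y:(125+y*110/400,180+(x-400)*110/400)
allr=[wray(*a) for a in gs]+[ray('top',f(183,222)),ray('side',gg(630,147))]
def ls(rs):
    M=np.zeros((3,3));b=np.zeros(3)
    for o,d in rs: P=np.eye(3)-np.outer(d,d);M+=P;b+=P@o
    x=np.linalg.solve(M,b);return x,[np.round((np.eye(3)-np.outer(d,d))@(x-o),1).tolist() for o,d in rs]
for sub in (allr,allr[1:3],allr[:3],allr[1:]):
    x,e=ls(sub);print(x.round(1),e)
```

```text
1 [242 168  33  29 757] [182.2 258. ]
2 [240 165  32  30 745] [179.1 255.4]
3 [239 167  32  31 767] [182.3 254.6]
[570.1 -17.  164.9] [[-1.3, -1.3, -0.3], [-1.6, 0.2, -0.5], [-0.7, 0.9, -0.1], [2.5, -0.2, 0.6], [1.1, 0.3, 0.3]]
[572.1 -17.5 162.8] [[-0.3, 0.1, -0.1], [0.3, -0.1, 0.1]]
[572.5 -17.3 162.5] [[-0.6, -0.4, -0.2], [0.1, 0.4, -0.0], [0.6, 0.0, 0.2]]
[569.8 -17.4 164.8] [[-2.0, -0.1, -0.5], [-1.0, 0.5, -0.3], [2.2, -0.5, 0.5], [0.8, 0.1, 0.3]]
```

```bash
cat >> h.py <<'E'
Em=np.array([570.9,-17.4,163.8]); C=Em-12.25*A
E
python3 - <<'E'
from h import *
p,r,s=cur()
y=(r*R.from_rotvec([np.radians(18),0,0])).as_matrix()[:,1]
plan(C+A*45,basisR(-A,y),mm=25,deg=8.3)
E
```

```text
n 3 dist 69.0 ang 18.0 joints [-0.294 -0.045  1.86   0.11   0.813  2.364]
[1.0, 0.1533, -0.0023, 0.0015, 0.1, 0.001, -0.0001]
[1.0, 0.1533, -0.0021, 0.0019, 0.1, 0.001, -0.0001]
[1.0, 0.1533, -0.0019, 0.0023, 0.1, 0.001, -0.0001]
```

{"method": "move_arm", "body": {
  "targets": [
    [[1,0.153,-0.002,0.001,0.1,0.001,0],[1,0.153,-0.002,0.002,0.1,0.001,0],[1,0.153,-0.002,0.002,0.1,0.001,0],[1,0,0,0,0,0,0]]
  ]
}}

```text
time_s: 5.2
eef_pos: [554.1, -14.8, 189.6]
ee_rot: [-0.551, 0.665, -0.351, -0.362]
force: [-0.6, -0.3, 0.3]
grip_width: 1.0
```

Run:
```python
from h import *
p,r,s=cur();print(p.round(1),np.round(s['joints'],3),s['time_s'])
np.savez('w4.npz',p=p,r=r.as_matrix())
snap('wrist','w4.png')
im=cv2.imread('pics/w4.png').max(2)
k=ctrl.calibration('wrist');T=np.array(k['tool_from_camera']);K=np.array(k['camera_matrix'])
for P in [C+A*12.25,C]:
    t=r.inv().apply(P-p);c=T[:3,:3].T@(t-T[:3,3]);u=K@c;print('pred rc',u[1]/u[2],u[0]/u[2],c[2])
n,l,st,ce=cv2.connectedComponentsWithStats((im<42).astype(np.uint8))
for b in range(1,n):
    if 300<st[b][4]<4000: print(st[b],ce[b][::-1].round(1))
plan(C-A*10,basisR(-A,r.as_matrix()[:,1]),mm=15,deg=8.3)
```

```text
[554.1 -14.8 189.6] [-0.275  0.101  1.879  0.112  0.651  2.667] 5.2
pred rc 206.66377920974597 253.9981872897091 225.88185069349794
pred rc 201.01803047684356 254.0482760864521 237.48225263918113
[227 158  56  35 560] [169.2 254. ]
[ 144  168   59   59 2137] [196. 173.]
[394 168  35  31 861] [182.7 410.8]
[ 232  188   43   39 1305] [207.1 253. ]
[ 373  230   92   48 2044] [253.2 418.3]
n 4 dist 54.5 ang 0.2 joints [-0.275  0.098  1.878  0.112  0.652  2.665]
[1.0, 0.0908, -0.0013, -0.0011, 0.0006, 0.0003, -0.0006]
[1.0, 0.0908, -0.0012, -0.001, 0.0006, 0.0003, -0.0006]
[1.0, 0.0908, -0.0012, -0.001, 0.0006, 0.0003, -0.0006]
[1.0, 0.0908, -0.0011, -0.001, 0.0006, 0.0003, -0.0006]
```

View pics/w4.png

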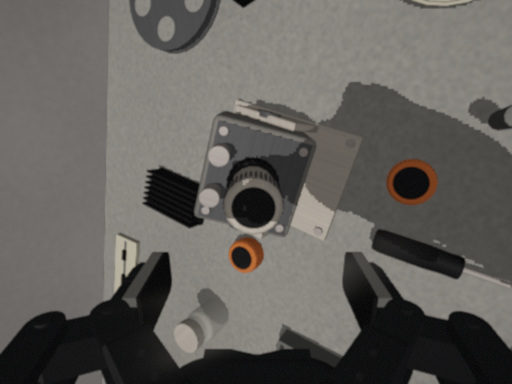

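The cap is at (207,253) against a predicted (206.7,254), so under 1 mm off. I'll descend over it.

{"method": "move_arm", "body": {
  "targets": [
    [[1,0.09,-0.002,-0.001,0,0,0],[1,0.09,-0.002,-0.001,0,0,0],[1,0.09,-0.001,-0.001,0,0,0],[1,0.09,-0.001,-0.001,0,0,0],[1,0,0,0,0,0,0]]
  ]
}}

```text
time_s: 5.75
eef_pos: [582.3, -18.5, 144.9]
ee_rot: [-0.551, 0.666, -0.35, -0.361]
force: [0.6, -0.3, 0.4]
grip_width: 1.001
```

Run:
```python
from h import *
p,r,s=cur();print(p.round(1),r.inv().apply(C-p).round(2),np.round(s['joints'],3),s['time_s'],np.round(s['force'],1))
snap('wrist','w5.png');snap('side','s5.png');snap('top','t5.png')
a=cv2.resize(cv2.imread('pics/s5.png')[110:230,170:300],(390,360),interpolation=cv2.INTER_CUBIC)
b=cv2.resize(cv2.imread('pics/w5.png'),(400,300)); b=np.vstack([b,np.zeros((60,400,3),np.uint8)])
cv2.imwrite('pics/z5.png',np.hstack([a,b]))
```

```text
[582.3 -18.5 144.9] [-9.82  0.63 -0.3 ] [-0.266  0.22   1.869  0.124  0.538  2.657] 5.75 [ 0.6 -0.3  0.4]
```

View pics/z5.png

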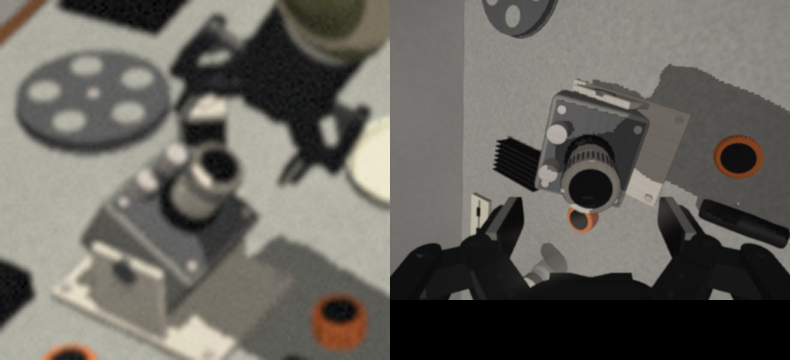

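Run:
```python
from h import *
p,r,s=cur()
k=ctrl.calibration('wrist');T=np.array(k['tool_from_camera']);K=np.array(k['camera_matrix'])
def wp(t):
    c=T[:3,:3].T@(np.array(t,float)-T[:3,3]);u=K@c;return np.round([u[1]/u[2],u[0]/u[2]],1)
for n,t in [('tcp',[0,0,0]),('tipL',[0,-42,0]),('tipR',[0,42,0]),('tipLback',[-13,-42,0]),('tipRb',[-13,42,0]),('tipRb+11',[-13,42,-11]),('grasp',[-19,0,0]),('capend',r.inv().apply(Em-p)),]:
    print(n,'wrist',wp(t),'side',proj('side',p+r.apply(np.array(t,float))).round(1))
c=T[:3,3];print(-np.array(ctrl.calibration('side')['extrinsics'])[:3,:3].T@np.array(ctrl.calibration('side')['extrinsics'])[:3,3])
im=cv2.imread('pics/w5.png').max(2)
n,l,st,ce=cv2.connectedComponentsWithStats((im<42).astype(np.uint8))
for b in range(1,n):
    if 800<st[b][4]<4000: print(st[b],ce[b][::-1].round(1))
cv2.imwrite('pics/w5z.png',cv2.resize(cv2.imread('pics/w5.png'),(800,600)))
```

```text
tcp wrist [224.9 256.4] side [169.5 238.6]
tipL wrist [224.9 192.2] side [160.3 223.6]
tipR wrist [224.9 320.6] side [178.6 253.4]
tipLback wrist [233.7 187.9] side [157.5 225.6]
tipRb wrist [233.8 324.9] side [175.9 255.6]
tipRb+11 wrist [217.2 326.2] side [172.7 257.2]
grasp wrist [238.3 256.4] side [165.5 241.6]
capend wrist [239.3 259.2] side [165.5 242.5]
[144.40801052 783.17818893 891.07363132]
[222 172  71  51 940] [188.3 255.1]
[ 133  177   60   68 2540] [207.6 163.6]
[ 423  184   46   37 1326] [202.1 445.6]
[ 229  217   55   49 2136] [241.2 256.4]
[ 396  255  116   62 3141] [285.6 453.4]
```

View pics/w5z.png

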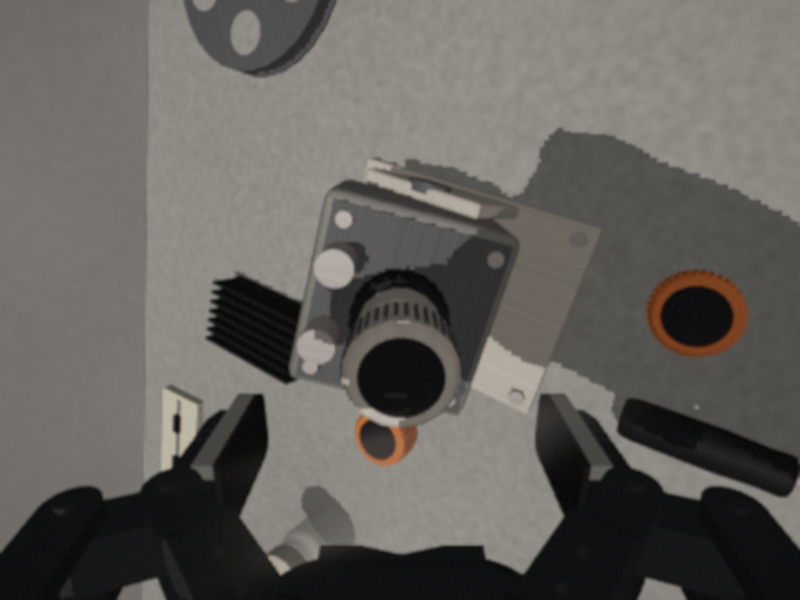

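View pics/s5.png

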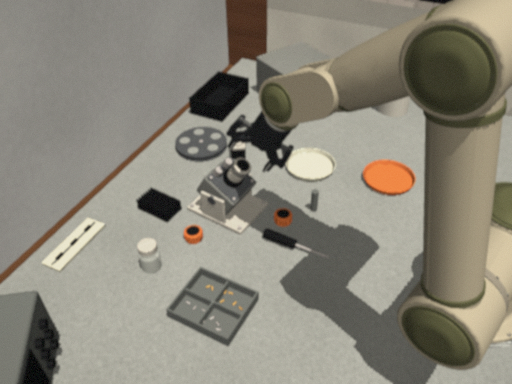

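The open fingertips look well behind the predicted TCP, in both the side and wrist views. I'll close part-way, still wider than the cap, and see where the tips are.

{"method": "move_arm", "body": {
  "targets": [
    [[0.62,0,0,0,0,0,0],[0.62,0,0,0,0,0,0],[0.62,0,0,0,0,0,0],[0.62,0,0,0,0,0,0]]
  ],
  "force": 30
}}

```text
time_s: 6.3
eef_pos: [582.4, -18.3, 146.1]
ee_rot: [-0.552, 0.665, -0.35, -0.36]
force: [-0.3, -0.4, -0.1]
grip_width: 0.623
```

Run:
```python
from h import *
p,r,s=cur();print(p.round(1),s['time_s'],np.round(s['force'],1),s['grip_width'])
snap('wrist','w6.png');snap('side','s6.png')
a=cv2.resize(cv2.imread('pics/s6.png')[110:230,170:300],(390,360),interpolation=cv2.INTER_CUBIC)
b=cv2.resize(cv2.imread('pics/w6.png'),(400,300)); b=np.vstack([b,np.zeros((60,400,3),np.uint8)])
cv2.imwrite('pics/z6.png',np.hstack([a,b]))
```

```text
[582.4 -18.3 146.1] 6.3 [-0.3 -0.4 -0.1] 0.6234858161995539
```

View pics/z6.png

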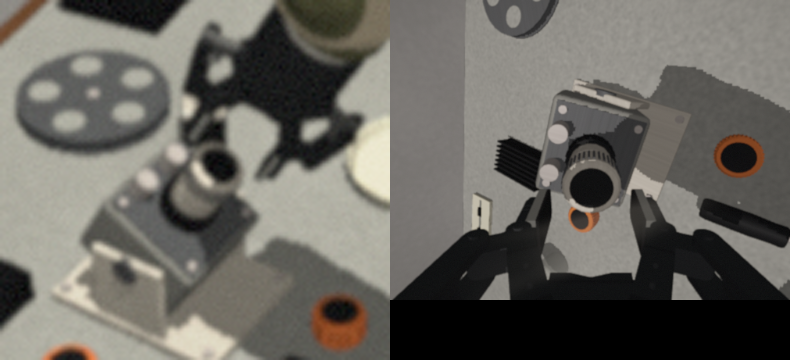

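Run:
```python
from h import *
p,r,s=cur()
for x in (0,-20,-30,-40,-50,-60):
    print(x,[proj('side',p+r.apply([x,y,0])).round(1).tolist() for y in (-26.5,-35,26.5,35)])
im=cv2.imread('pics/s6.png')[130:190,210:290].copy()
im=cv2.resize(im,(800,600),interpolation=cv2.INTER_CUBIC)
for x,c in ((0,(0,0,255)),(-30,(0,255,0)),(-50,(255,0,0))):
    for y in (-26.5,0,26.5):
        q=proj('side',p+r.apply([x,y,0]));cv2.circle(im,(int((q[1]-210)*10),int((q[0]-130)*10)),6,c,2)
cv2.imwrite('pics/s6z.png',im)
k=ctrl.calibration('wrist');T=np.array(k['tool_from_camera']);K=np.array(k['camera_matrix'])
im=cv2.imread('pics/w6.png')[150:384,120:400]; im=cv2.resize(im,(700,585))
for x,c in ((0,(0,0,255)),(-30,(0,255,0)),(-50,(255,0,0))):
    for y in (-26.5,26.5):
      for z in (-11,11):
        cc=T[:3,:3].T@(np.array([x,y,z])-T[:3,3]);u=K@cc;cv2.circle(im,(int((u[0]/u[2]-120)*2.5),int((u[1]/u[2]-150)*2.5)),5,c,2)
cv2.imwrite('pics/w6z.png',im)
```

```text
0 [[164.0, 229.2], [162.1, 226.2], [175.5, 248.0], [177.4, 251.0]]
-20 [[159.7, 232.3], [157.8, 229.2], [171.4, 251.3], [173.3, 254.4]]
-30 [[157.5, 233.9], [155.6, 230.8], [169.3, 253.0], [171.2, 256.1]]
-40 [[155.3, 235.5], [153.3, 232.4], [167.1, 254.8], [169.0, 257.8]]
-50 [[153.0, 237.1], [151.1, 234.0], [165.0, 256.5], [166.9, 259.6]]
-60 [[150.7, 238.8], [148.7, 235.6], [162.8, 258.3], [164.7, 261.4]]
```

View pics/s6z.png

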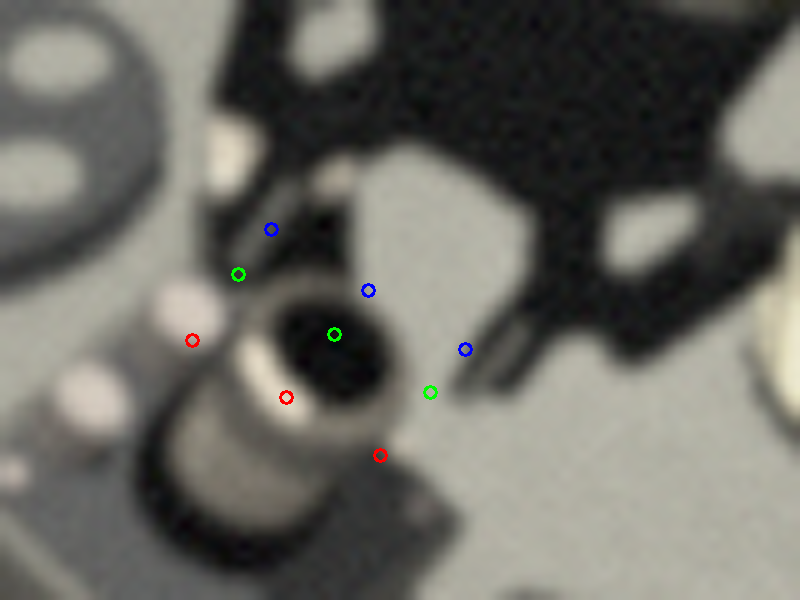

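View pics/w6z.png

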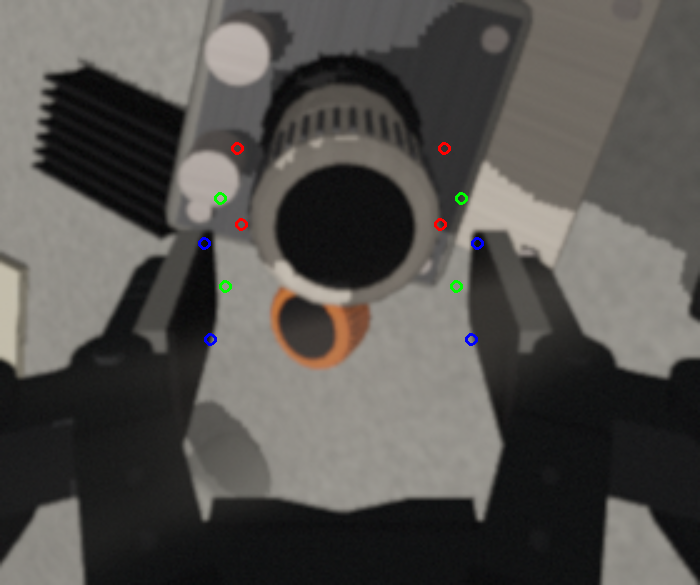

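All views agree that the fingertips at this opening are about 35–38 mm behind the reported TCP, leaving a 16 mm gap to the cap top. I'll re-open and advance in steps, judging by the pictures.

{"method": "move_arm", "body": {
  "targets": [
    [[0.8,0,0,0,0,0,0],[0.8,0.04,0.003,-0.002,0,0,0],[0.8,0.04,0,0,0,0,0],[0.8,0.05,0,0,0,0,0],[0.8,0,0,0,0,0,0]]
  ]
}}

```text
time_s: 6.9
eef_pos: [591.6, -20.0, 127.4]
ee_rot: [-0.552, 0.665, -0.351, -0.361]
force: [0.6, 0.7, -0.4]
grip_width: 0.801
```

```bash
cat >> h.py <<'E'
def wp(t):
    k=ctrl.calibration('wrist');T=np.array(k['tool_from_camera']);K=np.array(k['camera_matrix'])
    c=T[:3,:3].T@(np.array(t,float)-T[:3,3]);u=K@c;return np.round([u[1]/u[2],u[0]/u[2]],1)
def both(n):
    p,r,s=cur();print(p.round(1),s['time_s'],np.round(s['force'],1),np.round(s['wrist_torque'],2),s['grip_width'],'j',np.round(s['joints'],3),'C in tool',r.inv().apply(C-p).round(2))
    snap('wrist',f'w{n}.png');snap('side',f's{n}.png')
    a=cv2.resize(cv2.imread(f'pics/s{n}.png')[130:190,200:280],(400,300),interpolation=cv2.INTER_CUBIC)
    b=cv2.resize(cv2.imread(f'pics/w{n}.png')[150:384,100:412],(400,300),interpolation=cv2.INTER_CUBIC)
    cv2.imwrite(f'pics/z{n}.png',np.hstack([a,b]))
E
python3 -c "
from h import *
both(7)"
```

```text
[591.6 -20.  127.4] 6.9 [ 0.6  0.7 -0.4] [0.05 0.25 0.04] 0.800722912636197 j [-0.263  0.264  1.863  0.131  0.499  2.653] C in tool [-2.966e+01  1.000e-02 -2.800e-01]
```

View pics/z7.png

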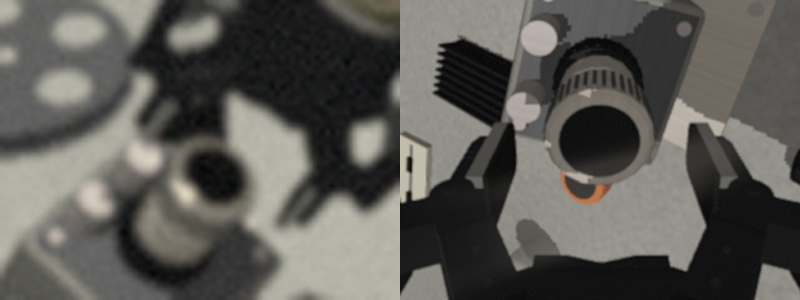

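Tips are now level with the cap top (side view: tips at (156,229) and (174,257), cap top at (165,243)). I'll advance another 15 mm to straddle the cap.

{"method": "move_arm", "body": {
  "targets": [
    [[0.8,0.034,0,-0.002,0,0,0],[0.8,0.033,0,0,0,0,0],[0.8,0.033,0,0,0,0,0],[0.8,0,0,0,0,0,0]]
  ]
}}

```text
time_s: 7.4
eef_pos: [599.1, -21.3, 115.1]
ee_rot: [-0.552, 0.665, -0.351, -0.36]
force: [-0.5, 0.1, 0.3]
grip_width: 0.801
```

```bash
python3 -c "
from h import *
both(8)"
```

```text
[599.1 -21.3 115.1] 7.4 [-0.5  0.1  0.3] [ 0.06  0.22 -0.02] 0.8010476218685866 j [-0.262  0.298  1.856  0.136  0.472  2.648] C in tool [-44.18   0.33   0.11]
```

View pics/z8.png

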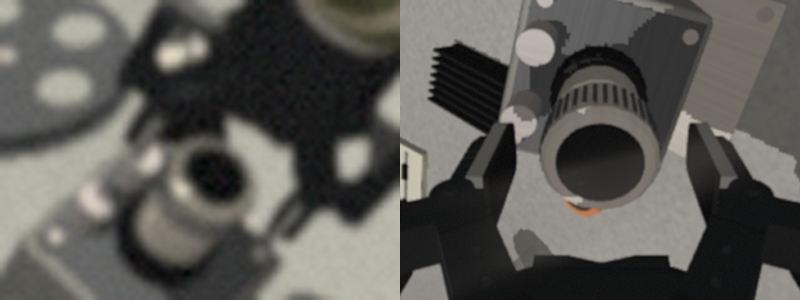

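{"method": "move_arm", "body": {
  "targets": [
    [[0.7,0.02,0.002,0,0,0,0],[0.7,0.02,0,0,0,0,0],[0.6,0,0,0,0,0,0],[0.6,0,0,0,0,0,0]]
  ]
}}

```text
time_s: 7.9
eef_pos: [601.9, -21.8, 110.5]
ee_rot: [-0.552, 0.665, -0.351, -0.36]
force: [0.3, -0.6, -0.2]
grip_width: 0.6
```

```bash
python3 -c "
from h import *
both(9)"
```

```text
[601.9 -21.8 110.5] 7.9 [ 0.3 -0.6 -0.2] [0.06 0.25 0.01] 0.6004685223363317 j [-0.261  0.31   1.854  0.139  0.461  2.645] C in tool [-49.56   0.41   0.19]
```

View pics/z9.png

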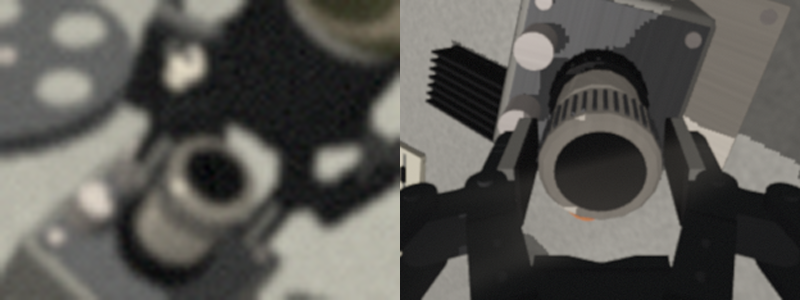

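The fingers straddle the cap symmetrically, with the tips about 20 mm below its top. I'll close now.

{"method": "move_arm", "body": {
  "targets": [
    [[0.3,0,0,0,0,0,0],[0.3,0,0,0,0,0,0],[0.3,0,0,0,0,0,0],[0.3,0,0,0,0,0,0]]
  ],
  "force": 40
}}

```text
time_s: 8.4
eef_pos: [602.1, -21.8, 111.1]
ee_rot: [-0.552, 0.665, -0.35, -0.36]
force: [-3.7, 0.7, 6.4]
grip_width: 0.521
```

```bash
python3 -c "
from h import *
both(10)"
```

```text
[602.1 -21.8 111.1] 8.4 [-3.7  0.7  6.4] [0.06 0.14 0.05] 0.5211813391051716 j [-0.261  0.31   1.854  0.139  0.461  2.645] C in tool [-49.14   0.87   0.33]
```

View pics/z10.png

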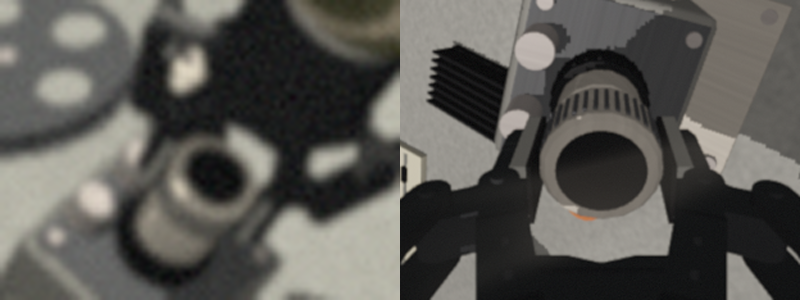

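Gripped: 44.3 mm wide, about 7 N of axial force and almost no side load. First unscrewing stroke, with one call to check.

{"method": "move_arm", "body": {
  "targets": [
    [[0.3,-0.0011,0,0,-0.14,0,0],[0.3,-0.0011,0,0,-0.14,0,0],[0.3,-0.0011,0,0,-0.14,0,0],[0.3,-0.0011,0,0,-0.14,0,0],[0.3,-0.0011,0,0,-0.14,0,0]]
  ]
}}

```text
time_s: 9.0
eef_pos: [602.1, -21.9, 111.7]
ee_rot: [-0.275, 0.82, -0.197, -0.462]
force: [3.9, 0.2, 0.6]
grip_width: 0.517
```

```bash
python3 -c "
from h import *
p,r,s=cur();print(p.round(1),s['time_s'],'F tool',r.inv().apply(s['force']).round(1),'M tool',r.inv().apply(s['wrist_torque']).round(2),s['grip_width'],'j',np.round(s['joints'],3))
im=snap('wrist','w11.png');cv2.imwrite('pics/z11.png',cv2.resize(im[100:,80:432,::-1],(704,568)))"
```

```text
[602.1 -21.9 111.7] 9.0 F tool [ 1.4 -2.6 -2.7] M tool [ 0.03  0.18 -0.3 ] 0.5168418703853772 j [-0.261  0.309  1.854  0.139  0.461  1.907]
```

View pics/z11.png

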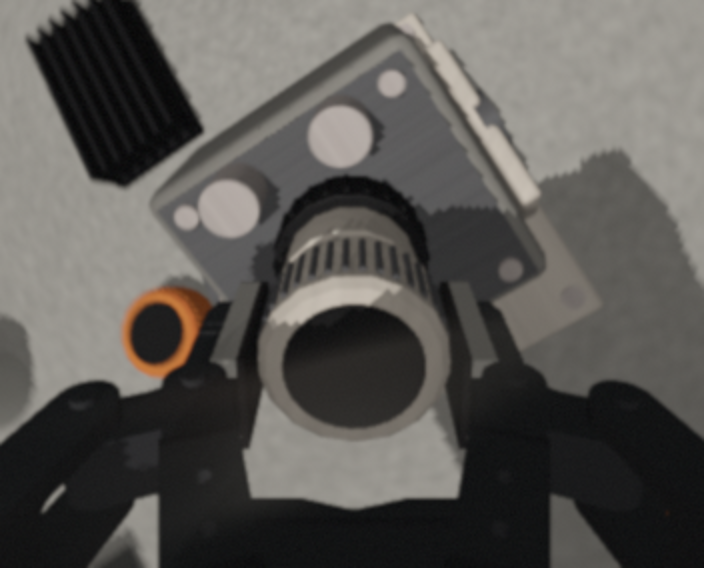

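{"method": "move_arm", "body": {
  "targets": [
    [[0.3,-0.0011,0,0,-0.14,0,0],[0.3,-0.0011,0,0,-0.14,0,0],[0.3,-0.0011,0,0,-0.14,0,0],[0.3,-0.0011,0,0,-0.14,0,0],[0.3,-0.0011,0,0,-0.14,0,0]]
  ]
}}

```text
time_s: 9.55
eef_pos: [601.9, -21.6, 112.7]
ee_rot: [0.036, 0.864, -0.019, -0.501]
force: [3.8, 2.1, 1.1]
grip_width: 0.52
```

{"method": "move_arm", "body": {
  "targets": [
    [[0.3,-0.0011,0,0,-0.14,0,0],[0.3,-0.0011,0,0,-0.14,0,0],[0.3,-0.0011,0,0,-0.14,0,0],[0.3,-0.0011,0,0,-0.14,0,0],[0.3,-0.0011,0,0,-0.14,0,0]]
  ]
}}

```text
time_s: 10.05
eef_pos: [601.5, -21.3, 113.4]
ee_rot: [0.343, 0.794, 0.162, -0.475]
force: [4.3, 4.4, 0.8]
grip_width: 0.516
```

```bash
cat >> h.py <<'E'
def st():
    p,r,s=cur();print(p.round(1),'h above',((p-np.array([602.1,-21.8,111.1]))@A).round(2),'axis',r.as_matrix()[:,0].round(3),s['time_s'],'F',r.inv().apply(s['force']).round(1),'M',r.inv().apply(s['wrist_torque']).round(2),round(s['grip_width'],3),'j',np.round(s['joints'],3))
E
python3 -c "
from h import *
st()"
```

```text
[601.5 -21.3 113.4] h above 2.34 axis [ 0.497 -0.068 -0.865] 10.05 F [ 1.1 -0.3 -6.1] M [ 0.03  0.89 -0.11] 0.516 j [-0.261  0.304  1.854  0.139  0.464  0.444]
```

{"method": "move_arm", "body": {
  "targets": [
    [[0.3,-0.0011,0,0,-0.14,0,0],[0.3,-0.0011,0,0,-0.14,0,0],[0.3,-0.0011,0,0,-0.14,0,0],[0.3,-0.0011,0,0,-0.14,0,0],[0.3,-0.0011,0,0,-0.14,0,0]]
  ]
}}

```text
time_s: 10.55
eef_pos: [600.8, -21.1, 113.9]
ee_rot: [0.605, 0.618, 0.322, -0.385]
force: [4.0, 3.8, 1.1]
grip_width: 0.519
```

{"method": "move_arm", "body": {
  "targets": [
    [[0.3,-0.0011,0,0,-0.14,0,0],[0.3,-0.0011,0,0,-0.14,0,0],[0.3,-0.0011,0,0,-0.14,0,0],[0.3,-0.0011,0,0,-0.14,0,0],[0.3,-0.0011,0,0,-0.14,0,0]]
  ]
}}

```text
time_s: 11.05
eef_pos: [600.0, -21.2, 114.2]
ee_rot: [0.786, 0.36, 0.439, -0.244]
force: [2.6, 3.5, 1.3]
grip_width: 0.518
```

{"method": "move_arm", "body": {
  "targets": [
    [[0.3,-0.0011,0,0,-0.14,0,0],[0.3,-0.0011,0,0,-0.14,0,0],[0.3,-0.0011,0,0,-0.14,0,0],[0.3,-0.0011,0,0,-0.14,0,0],[0.3,-0.0011,0,0,-0.14,0,0]]
  ]
}}

```text
time_s: 11.55
eef_pos: [599.3, -21.4, 114.6]
ee_rot: [0.863, 0.055, 0.498, -0.071]
force: [0.9, 0.5, 0.0]
grip_width: 0.519
```

{"method": "move_arm", "body": {
  "targets": [
    [[0.3,-0.0011,0,0,-0.14,0,0],[0.3,-0.0011,0,0,-0.14,0,0],[0.3,-0.0011,0,0,-0.14,0,0],[0.3,-0.0011,0,0,-0.14,0,0],[0.3,-0.0011,0,0,-0.14,0,0]]
  ]
}}

```text
time_s: 12.05
eef_pos: [598.8, -21.4, 115.2]
ee_rot: [0.825, -0.258, 0.49, 0.112]
force: [0.9, 0.2, -0.7]
grip_width: 0.523
```

```bash
python3 -c "
from h import *
st();both(12)"
```

```text
[598.8 -21.4 115.2] h above 5.2 axis [ 0.494 -0.068 -0.867] 12.05 F [1.1 0.  0.5] M [-0.03  0.05  0.1 ] 0.523 j [-0.262  0.297  1.857  0.137  0.471 -2.487]
[598.8 -21.4 115.2] 12.05 [ 0.9  0.2 -0.7] [0.04 0.1  0.05] 0.5234889184311161 j [-0.262  0.297  1.857  0.137  0.471 -2.487] C in tool [-4.394e+01  1.700e-01 -3.000e-02]
```

View pics/z12.png

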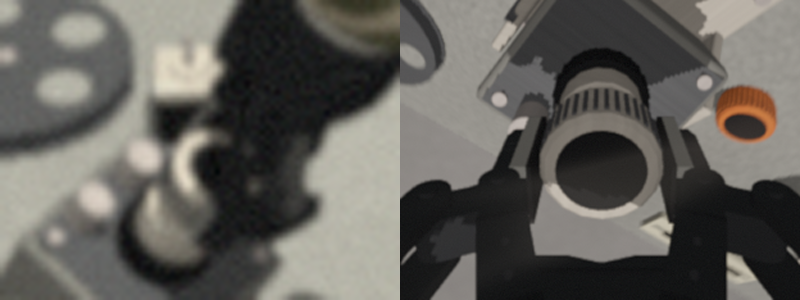

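{"method": "move_arm", "body": {
  "targets": [
    [[0.3,-0.0011,0,0,-0.14,0,0],[0.3,-0.0011,0,0,-0.14,0,0],[0.72,0,0,0,0,0,0],[0.72,0,0,0,0,0,0],[0.72,0,0,0,0.14,0,0]]
  ]
}}

```text
time_s: 12.65
eef_pos: [598.7, -21.4, 115.7]
ee_rot: [0.806, -0.314, 0.481, 0.145]
force: [0.4, 0.8, -0.6]
grip_width: 0.723
```

{"method": "move_arm", "body": {
  "targets": [
    [[0.72,0,0,0,0.143,0,0],[0.72,0,0,0,0.143,0,0],[0.72,0,0,0,0.143,0,0],[0.72,0,0,0,0.143,0,0],[0.72,0,0,0,0.143,0,0]]
  ]
}}

```text
time_s: 13.15
eef_pos: [598.7, -21.3, 115.7]
ee_rot: [0.865, 0.005, 0.501, -0.042]
force: [-0.2, -0.1, -0.5]
grip_width: 0.715
```

```bash
python3 -c "
from h import *
st()"
```

```text
[598.7 -21.3 115.7] h above 5.71 axis [ 0.495 -0.069 -0.866] 13.15 F [ 0.3 -0.1 -0.4] M [-0.08  0.24 -0.03] 0.715 j [-0.262  0.296  1.857  0.137  0.472 -1.87 ]
```

{"method": "move_arm", "body": {
  "targets": [
    [[0.72,0,0,0,0.143,0,0],[0.72,0,0,0,0.143,0,0],[0.72,0,0,0,0.143,0,0],[0.72,0,0,0,0.143,0,0],[0.72,0,0,0,0.143,0,0]]
  ]
}}

```text
time_s: 13.65
eef_pos: [598.8, -21.4, 115.7]
ee_rot: [0.803, 0.32, 0.451, -0.222]
force: [0.3, -0.1, 0.5]
grip_width: 0.722
```

{"method": "move_arm", "body": {
  "targets": [
    [[0.72,0,0,0,0.143,0,0],[0.72,0,0,0,0.143,0,0],[0.72,0,0,0,0.143,0,0],[0.72,0,0,0,0.143,0,0],[0.72,0,0,0,0.143,0,0]]
  ]
}}

```text
time_s: 14.15
eef_pos: [598.8, -21.4, 115.7]
ee_rot: [0.63, 0.592, 0.338, -0.372]
force: [-0.9, -0.3, -0.2]
grip_width: 0.72
```

{"method": "move_arm", "body": {
  "targets": [
    [[0.72,0,0,0,0.143,0,0],[0.72,0,0,0,0.143,0,0],[0.72,0,0,0,0.143,0,0],[0.72,0,0,0,0.143,0,0],[0.72,0,0,0,0.143,0,0]]
  ]
}}

```text
time_s: 14.65
eef_pos: [598.7, -21.4, 115.7]
ee_rot: [0.37, 0.781, 0.179, -0.47]
force: [-0.4, 0.0, -0.0]
grip_width: 0.721
```

{"method": "move_arm", "body": {
  "targets": [
    [[0.72,0,0,0,0.143,0,0],[0.72,0,0,0,0.143,0,0],[0.72,0,0,0,0.143,0,0],[0.72,0,0,0,0.143,0,0],[0.72,0,0,0,0.143,0,0]]
  ]
}}

```text
time_s: 15.15
eef_pos: [598.7, -21.4, 115.7]
ee_rot: [0.059, 0.863, -0.005, -0.503]
force: [-0.6, 0.2, 0.3]
grip_width: 0.718
```

{"method": "move_arm", "body": {
  "targets": [
    [[0.72,0,0,0,0.143,0,0],[0.72,0,0,0,0.143,0,0],[0.72,0,0,0,0.143,0,0],[0.72,0,0,0,0.143,0,0],[0.72,0,0,0,0.143,0,0]]
  ]
}}

```text
time_s: 15.65
eef_pos: [598.8, -21.4, 115.7]
ee_rot: [-0.261, 0.824, -0.189, -0.466]
force: [-0.4, 0.3, -0.1]
grip_width: 0.722
```

{"method": "move_arm", "body": {
  "targets": [
    [[0.72,0,0,0,0.143,0,0],[0.72,0,0,0,0.143,0,0],[0.72,0,0,0,0.143,0,0],[0.72,0,0,0,0.143,0,0],[0.72,0,0,0,0.143,0,0]]
  ]
}}

```text
time_s: 16.15
eef_pos: [598.7, -21.4, 115.7]
ee_rot: [-0.544, 0.672, -0.346, -0.364]
force: [-0.1, 0.7, -0.2]
grip_width: 0.721
```

```bash
python3 -c "
from h import *
st();both(13)"
```

```text
[598.7 -21.4 115.7] h above 5.7 axis [ 0.495 -0.069 -0.866] 16.15 F [0.1 0.1 0.8] M [ 0.01 -0.04  0.27] 0.721 j [-0.262  0.296  1.857  0.137  0.472  2.623]
[598.7 -21.4 115.7] 16.15 [-0.1  0.7 -0.2] [ 0.01  0.28 -0.03] 0.7205131642478337 j [-0.262  0.296  1.857  0.137  0.472  2.623] C in tool [-43.45   0.29   0.2 ]
```

View pics/z13.png

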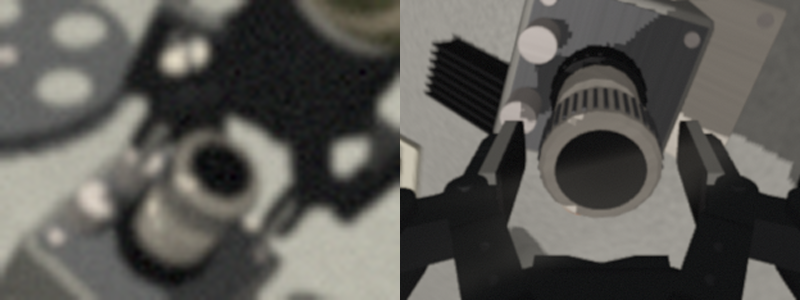

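The cap has risen about 6 mm and stayed put. I'll regrip for the second stroke.

{"method": "move_arm", "body": {
  "targets": [
    [[0.72,0,0,0,0.12,0,0],[0.3,0,0,0,0,0,0],[0.3,0,0,0,0,0,0],[0.3,0,0,0,0,0,0],[0.3,0,0,0,0,0,0]]
  ]
}}

```text
time_s: 16.75
eef_pos: [599.0, -21.4, 116.1]
ee_rot: [-0.581, 0.641, -0.366, -0.344]
force: [-1.7, 0.3, 3.3]
grip_width: 0.519
```

{"method": "move_arm", "body": {
  "targets": [
    [[0.3,-0.0011,0,0,-0.14,0,0],[0.3,-0.0011,0,0,-0.14,0,0],[0.3,-0.0011,0,0,-0.14,0,0],[0.3,-0.0011,0,0,-0.14,0,0],[0.3,-0.0011,0,0,-0.14,0,0]]
  ]
}}

```text
time_s: 17.25
eef_pos: [598.9, -21.5, 117.1]
ee_rot: [-0.311, 0.807, -0.217, -0.453]
force: [-0.4, -0.5, 3.4]
grip_width: 0.523
```

```bash
python3 -c "
from h import *
st()"
```

```text
[598.9 -21.5 117.1] h above 6.77 axis [ 0.496 -0.069 -0.865] 17.25 F [-3.1 -0.4 -1.4] M [ 0.08  0.04 -0.07] 0.523 j [-0.262  0.294  1.857  0.137  0.473  1.996]
```

{"method": "move_arm", "body": {
  "targets": [
    [[0.3,-0.0011,0,0,-0.14,0,0],[0.3,-0.0011,0,0,-0.14,0,0],[0.3,-0.0011,0,0,-0.14,0,0],[0.3,-0.0011,0,0,-0.14,0,0],[0.3,-0.0011,0,0,-0.14,0,0]]
  ]
}}

```text
time_s: 17.75
eef_pos: [598.8, -21.3, 118.0]
ee_rot: [-0.001, 0.865, -0.04, -0.5]
force: [1.4, 1.3, 2.6]
grip_width: 0.518
```

{"method": "move_arm", "body": {
  "targets": [
    [[0.3,-0.0011,0,0,-0.14,0,0],[0.3,-0.0011,0,0,-0.14,0,0],[0.3,-0.0011,0,0,-0.14,0,0],[0.3,-0.0011,0,0,-0.14,0,0],[0.3,-0.0011,0,0,-0.14,0,0]]
  ]
}}

```text
time_s: 18.25
eef_pos: [598.5, -21.0, 118.8]
ee_rot: [0.309, 0.808, 0.142, -0.481]
force: [2.3, 2.6, 3.3]
grip_width: 0.516
```

{"method": "move_arm", "body": {
  "targets": [
    [[0.3,-0.0011,0,0,-0.14,0,0],[0.3,-0.0011,0,0,-0.14,0,0],[0.3,-0.0011,0,0,-0.14,0,0],[0.3,-0.0011,0,0,-0.14,0,0],[0.3,-0.0011,0,0,-0.14,0,0]]
  ]
}}

```text
time_s: 18.75
eef_pos: [597.9, -20.8, 119.3]
ee_rot: [0.578, 0.643, 0.305, -0.398]
force: [2.2, 2.9, 2.8]
grip_width: 0.52
```

{"method": "move_arm", "body": {
  "targets": [
    [[0.3,-0.0011,0,0,-0.14,0,0],[0.3,-0.0011,0,0,-0.14,0,0],[0.3,-0.0011,0,0,-0.14,0,0],[0.3,-0.0011,0,0,-0.14,0,0],[0.3,-0.0011,0,0,-0.14,0,0]]
  ]
}}

```text
time_s: 19.25
eef_pos: [597.2, -20.8, 119.8]
ee_rot: [0.77, 0.393, 0.428, -0.263]
force: [-0.1, 3.5, 2.8]
grip_width: 0.521
```

{"method": "move_arm", "body": {
  "targets": [
    [[0.3,-0.0011,0,0,-0.14,0,0],[0.3,-0.0011,0,0,-0.14,0,0],[0.3,-0.0011,0,0,-0.14,0,0],[0.3,-0.0011,0,0,-0.14,0,0],[0.3,-0.0011,0,0,-0.14,0,0]]
  ]
}}

```text
time_s: 19.75
eef_pos: [596.6, -21.0, 120.4]
ee_rot: [0.86, 0.091, 0.494, -0.092]
force: [-0.7, 1.3, 2.8]
grip_width: 0.518
```

```bash
python3 -c "
from h import *
st()"
```

```text
[596.6 -21.  120.4] h above 10.84 axis [ 0.496 -0.069 -0.866] 19.75 F [-2.8  1.2  0.5] M [0.04 0.07 0.18] 0.518 j [-0.263  0.284  1.859  0.135  0.481 -1.668]
```

{"method": "move_arm", "body": {
  "targets": [
    [[0.3,-0.0011,0,0,-0.14,0,0],[0.3,-0.0011,0,0,-0.14,0,0],[0.3,-0.0011,0,0,-0.14,0,0],[0.3,-0.0011,0,0,-0.14,0,0],[0.3,-0.0011,0,0,-0.14,0,0]]
  ]
}}

```text
time_s: 20.25
eef_pos: [596.1, -21.0, 121.0]
ee_rot: [0.835, -0.223, 0.494, 0.091]
force: [-1.7, -0.1, 4.6]
grip_width: 0.523
```

{"method": "move_arm", "body": {
  "targets": [
    [[0.3,-0.0011,0,0,-0.14,0,0],[0.3,-0.0011,0,0,-0.14,0,0],[0.3,-0.0007,0,0,-0.09,0,0],[0.3,0,0,0,0,0,0]]
  ]
}}

```text
time_s: 20.65
eef_pos: [595.7, -20.9, 121.3]
ee_rot: [0.778, -0.378, 0.468, 0.183]
force: [-2.9, 0.0, 4.0]
grip_width: 0.52
```

```bash
python3 -c "
from h import *
st();both(14)"
```

```text
[595.7 -20.9 121.3] h above 12.05 axis [ 0.495 -0.068 -0.866] 20.65 F [-4.9  0.2 -0.6] M [-0.01  0.11  0.39] 0.52 j [-0.263  0.282  1.86   0.135  0.484 -2.782]
[595.7 -20.9 121.3] 20.65 [-2.9  0.   4. ] [0.15 0.37 0.07] 0.5203836389032427 j [-0.263  0.282  1.86   0.135  0.484 -2.782] C in tool [-37.09   0.37  -0.22]
```

View pics/z14.png

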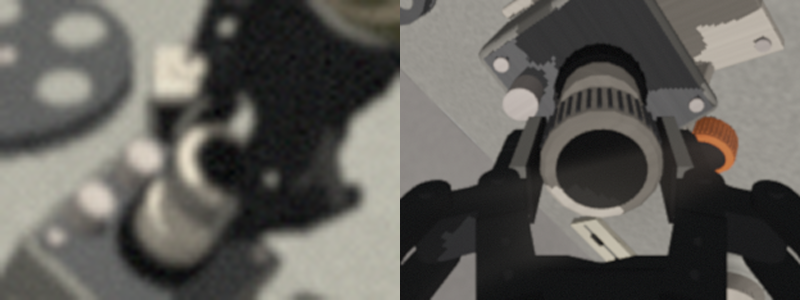

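About 628° done of roughly 648°. One short rewind and a third stroke.

{"method": "move_arm", "body": {
  "targets": [
    [[0.72,0,0,0,0,0,0],[0.72,0,0,0,0,0,0],[0.72,0,0,0,0.14,0,0],[0.72,0,0,0,0.14,0,0],[0.72,0,0,0,0.14,0,0]]
  ]
}}

```text
time_s: 21.25
eef_pos: [595.7, -21.0, 121.0]
ee_rot: [0.842, -0.195, 0.497, 0.075]
force: [-0.4, 0.4, 0.0]
grip_width: 0.717
```

{"method": "move_arm", "body": {
  "targets": [
    [[0.72,0,0,0,0.14,0,0],[0.72,0,0,0,0.14,0,0],[0.72,0,0,0,0.14,0,0],[0.72,0,0,0,0.14,0,0],[0.72,0,0,0,0.14,0,0]]
  ]
}}

```text
time_s: 21.75
eef_pos: [595.7, -21.0, 120.9]
ee_rot: [0.856, 0.12, 0.491, -0.109]
force: [-0.2, -0.0, 0.6]
grip_width: 0.722
```

{"method": "move_arm", "body": {
  "targets": [
    [[0.72,0,0,0,0.14,0,0],[0.72,0,0,0,0.14,0,0],[0.72,0,0,0,0.14,0,0],[0.72,0,0,0,0.14,0,0]]
  ]
}}

```text
time_s: 22.15
eef_pos: [595.7, -21.0, 121.0]
ee_rot: [0.785, 0.362, 0.438, -0.246]
force: [1.1, 0.1, 0.6]
grip_width: 0.719
```

```bash
python3 -c "
from h import *
st();both(15)"
```

```text
[595.7 -21.  121. ] h above 11.79 axis [ 0.495 -0.069 -0.866] 22.15 F [0.  1.1 0.7] M [-0.01  0.11 -0.16] 0.719 j [-0.263  0.282  1.86   0.135  0.483 -1.015]
[595.7 -21.  121. ] 22.15 [1.1 0.1 0.6] [-0.01  0.19 -0.01] 0.7187133292209941 j [-0.263  0.282  1.86   0.135  0.483 -1.015] C in tool [-37.36  -0.14  -0.34]
```

View pics/z15.png

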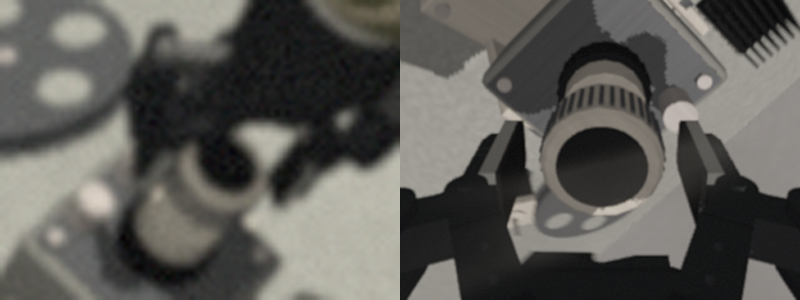

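{"method": "move_arm", "body": {
  "targets": [
    [[0.3,0,0,0,0,0,0],[0.3,0,0,0,0,0,0],[0.3,0,0,0,0,0,0],[0.3,0,0,0,0,0,0],[0.3,-0.0011,0,0,-0.14,0,0]]
  ]
}}

```text
time_s: 22.75
eef_pos: [595.9, -20.9, 121.6]
ee_rot: [0.811, 0.3, 0.456, -0.211]
force: [0.8, 1.6, 1.5]
grip_width: 0.516
```

{"method": "move_arm", "body": {
  "targets": [
    [[0.3,-0.0011,0,0,-0.14,0,0],[0.3,-0.0011,0,0,-0.14,0,0],[0.3,-0.0011,0,0,-0.14,0,0],[0.3,-0.0011,0,0,-0.14,0,0],[0.3,-0.0011,0,0,-0.14,0,0]]
  ]
}}

```text
time_s: 23.25
eef_pos: [595.6, -20.9, 122.4]
ee_rot: [0.865, -0.013, 0.501, -0.032]
force: [1.7, 0.8, 2.4]
grip_width: 0.517
```

{"method": "move_arm", "body": {
  "targets": [
    [[0.3,-0.0011,0,0,-0.14,0,0],[0.3,-0.0011,0,0,-0.14,0,0],[0.3,-0.0011,0,0,-0.14,0,0],[0.3,-0.0011,0,0,-0.14,0,0]]
  ]
}}

```text
time_s: 23.65
eef_pos: [595.3, -20.9, 122.9]
ee_rot: [0.824, -0.262, 0.489, 0.114]
force: [0.9, 1.5, 1.1]
grip_width: 0.516
```

```bash
python3 -c "
from h import *
st()"
```

```text
[595.3 -20.9 122.9] h above 13.69 axis [ 0.496 -0.069 -0.866] 23.65 F [-0.6  0.4  1.9] M [ 0.   -0.09  0.04] 0.516 j [-0.263  0.278  1.861  0.134  0.486 -2.494]
```

About 712° turned. I'll try a gentle 1.5 mm lift and watch the force.

{"method": "move_arm", "body": {
  "targets": [
    [[0.3,-0.005,0,0,0,0,0],[0.3,-0.005,0,0,0,0,0],[0.3,0,0,0,0,0,0]]
  ]
}}

```text
time_s: 23.95
eef_pos: [594.2, -20.7, 124.0]
ee_rot: [0.825, -0.258, 0.49, 0.112]
force: [1.6, 0.9, 0.1]
grip_width: 0.516
```

```bash
python3 -c "
from h import *
st()"
```

```text
[594.2 -20.7 124. ] h above 15.17 axis [ 0.495 -0.069 -0.866] 23.95 F [0.7 0.1 1.8] M [-0.04 -0.1   0.17] 0.516 j [-0.263  0.274  1.862  0.134  0.489 -2.484]
```

Free: no resistance. I'll lift it off along the lens axis.

{"method": "move_arm", "body": {
  "targets": [
    [[0.3,-0.03,0,0,0,0,0],[0.3,-0.04,0,0,0,0,0],[0.3,0,0,0,0,0,0]]
  ],
  "force": 50
}}

```text
time_s: 24.25
eef_pos: [588.7, -20.0, 133.7]
ee_rot: [0.825, -0.259, 0.49, 0.112]
force: [1.0, -0.4, -0.6]
grip_width: 0.511
```

```bash
python3 -c "
from h import *
st();both(16)"
```

```text
[588.7 -20.  133.7] h above 26.3 axis [ 0.495 -0.069 -0.866] 24.25 F [ 1.  -0.5  0.3] M [0.01 0.25 0.21] 0.511 j [-0.265  0.249  1.866  0.13   0.51  -2.483]
[588.7 -20.  133.7] 24.25 [ 1.  -0.4 -0.6] [ 0.05  0.32 -0.  ] 0.5111418698902263 j [-0.265  0.249  1.866  0.13   0.51  -2.483] C in tool [-22.85   0.43  -0.29]
```

View pics/z16.png

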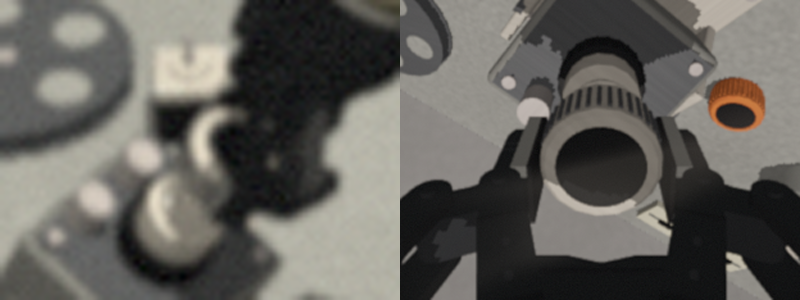

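The cap is off the neck and held straight. I'll carry it over to above the dish, turning to vertical on the way.

```bash
cat >> h.py <<'E'
D=np.array([484.6,-269.3,4.])
GR=basisR(np.array([0,0,-1.]),np.array([np.cos(1.49),np.sin(1.49),0]))
E
python3 - <<'E'
from h import *
p,r,s=cur()
P1=p+A*60
# plan from p+A*60 (lift first)
import h
h.cur=lambda:(P1,r,s)
plan(np.array([D[0],D[1],60.]),GR,mm=35,deg=6.5,o=0.3)
E
```

```text
n 9 dist 292.3 ang 46.7 joints [-0.265  0.25   1.866  0.13   0.51  -2.484]
[0.3, 0.0658, -0.1041, -0.178, 0.0655, 0.0525, 0.0206]
[0.3, 0.0729, -0.1175, -0.1666, 0.0655, 0.0525, 0.0206]
[0.3, 0.0791, -0.1301, -0.1539, 0.0655, 0.0525, 0.0206]
[0.3, 0.0843, -0.1419, -0.1401, 0.0655, 0.0525, 0.0206]
[0.3, 0.0884, -0.1529, -0.1252, 0.0655, 0.0525, 0.0206]
[0.3, 0.0915, -0.1629, -0.1094, 0.0655, 0.0525, 0.0206]
[0.3, 0.0934, -0.1718, -0.0929, 0.0655, 0.0525, 0.0206]
[0.3, 0.0943, -0.1796, -0.0757, 0.0655, 0.0525, 0.0206]
[0.3, 0.094, -0.1862, -0.0579, 0.0655, 0.0525, 0.0206]
```

{"method": "move_arm", "body": {
  "targets": [
    [[0.3,-0.2,0,0,0,0,0],[0.3,-0.2,0,0,0,0,0]]
  ]
}}

```text
time_s: 24.55
eef_pos: [558.4, -15.8, 184.6]
ee_rot: [0.824, -0.259, 0.491, 0.113]
force: [0.1, 0.7, -1.3]
grip_width: 0.51
```

{"method": "move_arm", "body": {
  "targets": [
    [[0.3,0.066,-0.104,-0.178,0.066,0.053,0.021],[0.3,0.073,-0.118,-0.167,0.066,0.053,0.021],[0.3,0.079,-0.13,-0.154,0.066,0.053,0.021],[0.3,0.084,-0.142,-0.14,0.066,0.053,0.021],[0.3,0.088,-0.153,-0.125,0.066,0.053,0.021]]
  ]
}}

```text
time_s: 25.05
eef_pos: [517.2, -157.7, 115.0]
ee_rot: [0.774, -0.099, 0.625, 0.034]
force: [0.1, 0.1, -0.2]
grip_width: 0.515
```

{"method": "move_arm", "body": {
  "targets": [
    [[0.3,0.092,-0.163,-0.109,0.066,0.053,0.021],[0.3,0.093,-0.172,-0.093,0.066,0.053,0.021],[0.3,0.094,-0.18,-0.076,0.066,0.053,0.021],[0.3,0.094,-0.186,-0.058,0.066,0.053,0.021],[0.3,0,0,0,0,0,0]]
  ]
}}

```text
time_s: 25.55
eef_pos: [483.0, -271.9, 57.5]
ee_rot: [0.703, 0.034, 0.709, -0.03]
force: [1.4, 0.7, 0.3]
grip_width: 0.514
```

```bash
cat >> h.py <<'E'
def look(n,b):
    snap('wrist',f'w{n}.png');snap('side',f's{n}.png')
    r0,r1,c0,c1=b
    a=cv2.resize(cv2.imread(f'pics/s{n}.png')[r0:r1,c0:c1],(400,300),interpolation=cv2.INTER_CUBIC)
    bb=cv2.resize(cv2.imread(f'pics/w{n}.png'),(400,300),interpolation=cv2.INTER_AREA)
    cv2.imwrite(f'pics/z{n}.png',np.hstack([a,bb]))
E
python3 -c "
from h import *
st();look(17,(100,190,260,380));p,r,s=cur()
print('side proj mouth center if x=-37',proj('side',p+r.apply([-37,0,0])),'tcp',proj('side',p),'dish',proj('side',D))
plan(np.array([D[0],D[1],p[2]]),GR,o=0.3)"
```

```text
[ 483.  -271.9   57.5] h above -4.85 axis [-0.008  0.006 -1.   ] 25.55 F [-0.3  0.9  1.3] M [-0.03 -0.01  0.04] 0.514 j [-7.240e-01  5.230e-01  1.567e+00 -1.000e-03  1.062e+00 -2.204e+00]
side proj mouth center if x=-37 [140.84290414 312.77294943] tcp [151.67437121 311.91912724] dish [166.9468436  310.41168088]
n 1 dist 0.7 ang 0.5 joints [-0.72   0.518  1.57   0.     1.061 -2.205]
[0.3, -0.0, -0.0, 0.0049, -0.0047, -0.0053, -0.0044]
```

View pics/z17.png

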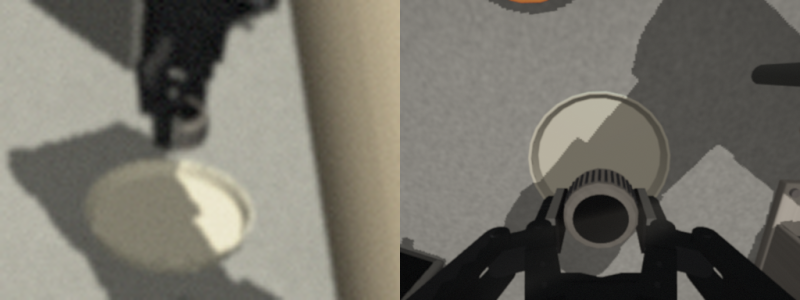

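{"method": "move_arm", "body": {
  "targets": [
    [[0.3,0.12,0,0.005,-0.005,-0.005,-0.004],[0.3,0.12,0,0,0,0,0],[0.3,0.12,0,0,0,0,0],[0.3,0.12,0,0,0,0,0],[0.3,0,0,0,0,0,0]]
  ]
}}

```text
time_s: 26.15
eef_pos: [484.0, -267.3, -13.5]
ee_rot: [0.706, 0.028, 0.707, -0.027]
force: [-0.1, 0.5, 0.0]
grip_width: 0.515
```

```bash
python3 -c "
from h import *
st();look(18,(120,195,270,370));p,r,s=cur()
print('side proj mouth x=-37',proj('side',p+r.apply([-37,0,0])))
plan(np.array([D[0],D[1],p[2]]),GR,o=0.3)"
```

```text
[ 484.  -267.3  -13.5] h above -66.58 axis [-0.002  0.002 -1.   ] 26.15 F [-0.   0.5 -0.1] M [-0.01 -0.01 -0.  ] 0.515 j [-0.717  0.621  1.625  0.     0.899 -2.209]
side proj mouth x=-37 [161.09791731 310.61956914]
n 1 dist 0.9 ang 0.1 joints [-0.717  0.618  1.622  0.     0.9   -2.209]
[0.3, -0.0, -0.0045, -0.0039, 0.002, 0.0011, 0.0008]
```

View pics/z18.png

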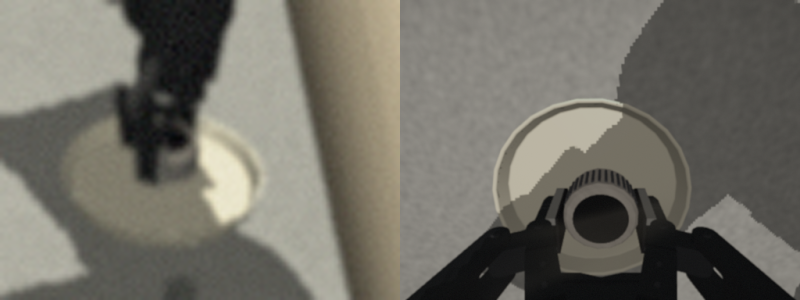

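{"method": "move_arm", "body": {
  "targets": [
    [[0.3,0.03,0,0,0,0,0],[0.3,0.03,0,0,0,0,0],[0.3,0.02,0,0,0,0,0],[0.3,0,0,0,0,0,0]]
  ]
}}

```text
time_s: 26.65
eef_pos: [484.7, -269.0, -24.6]
ee_rot: [0.707, 0.028, 0.707, -0.028]
force: [0.7, -0.2, -0.7]
grip_width: 0.514
```

```bash
python3 -c "
from h import *
st();look(19,(135,190,275,348))"
```

```text
[ 484.7 -269.   -24.6] h above -76.53 axis [-0.  0. -1.] 26.65 F [ 0.7 -0.1  0.7] M [ 0.01 -0.02 -0.02] 0.514 j [-0.718  0.64   1.627 -0.     0.875 -2.209]
```

View pics/z19.png

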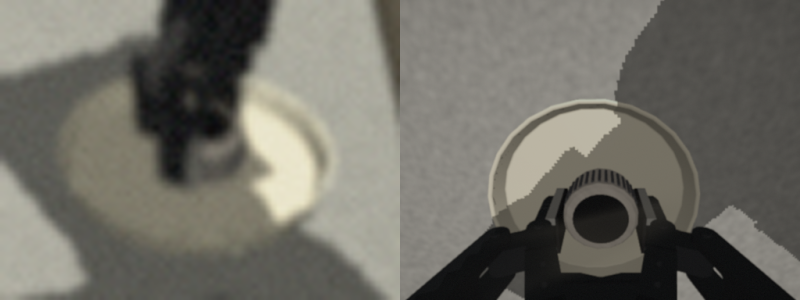

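{"method": "move_arm", "body": {
  "targets": [
    [[0.3,0.007,0,0,0,0,0],[0.3,0.007,0,0,0,0,0],[0.3,0.007,0,0,0,0,0]]
  ]
}}

```text
time_s: 27.05
eef_pos: [484.8, -269.2, -27.4]
ee_rot: [0.707, 0.028, 0.706, -0.028]
force: [0.6, 0.2, 0.2]
grip_width: 0.513
```

{"method": "move_arm", "body": {
  "targets": [
    [[0.3,0.007,0,0,0,0,0],[0.3,0.007,0,0,0,0,0]]
  ]
}}

```text
time_s: 27.25
eef_pos: [484.8, -269.2, -29.6]
ee_rot: [0.707, 0.028, 0.706, -0.028]
force: [-0.4, -0.7, -1.5]
grip_width: 0.512
```

{"method": "move_arm", "body": {
  "targets": [
    [[0.3,0.005,0,0,0,0,0],[0.3,0.005,0,0,0,0,0]]
  ]
}}

```text
time_s: 27.45
eef_pos: [484.8, -269.2, -31.1]
ee_rot: [0.707, 0.028, 0.706, -0.028]
force: [1.0, -1.1, -0.8]
grip_width: 0.513
```

{"method": "move_arm", "body": {
  "targets": [
    [[0.3,0.005,0,0,0,0,0],[0.3,0,0,0,0,0,0]]
  ]
}}

```text
time_s: 27.65
eef_pos: [484.8, -269.1, -31.8]
ee_rot: [0.707, 0.028, 0.706, -0.028]
force: [-0.2, -0.1, -0.2]
grip_width: 0.511
```

{"method": "move_arm", "body": {
  "targets": [
    [[0.3,0.005,0,0,0,0,0],[0.3,0,0,0,0,0,0]]
  ]
}}

```text
time_s: 27.85
eef_pos: [484.8, -269.1, -32.6]
ee_rot: [0.707, 0.028, 0.706, -0.028]
force: [-1.4, 0.3, -1.0]
grip_width: 0.511
```

{"method": "move_arm", "body": {
  "targets": [
    [[0.3,0.005,0,0,0,0,0],[0.3,0,0,0,0,0,0]]
  ]
}}

```text
time_s: 28.05
eef_pos: [484.8, -269.1, -33.3]
ee_rot: [0.707, 0.028, 0.706, -0.028]
force: [-0.3, 0.6, -0.6]
grip_width: 0.517
```

```bash
python3 -c "
from h import *
st();look(20,(135,190,275,348))"
```

```text
[ 484.8 -269.1  -33.3] h above -84.2 axis [ 0. -0. -1.] 28.05 F [ 0.6  0.6 -0.4] M [-0.04 -0.01 -0.01] 0.517 j [-0.718  0.654  1.63  -0.     0.857 -2.209]
```

View pics/z20.png

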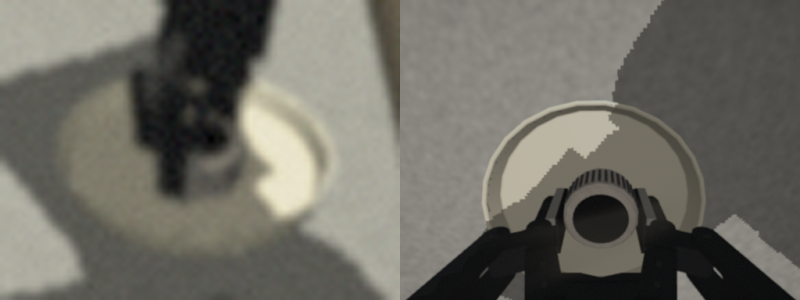

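No contact yet, so I'll continue in 0.75 mm steps.

{"method": "move_arm", "body": {
  "targets": [
    [[0.3,0.005,0,0,0,0,0],[0.3,0,0,0,0,0,0]]
  ]
}}

```text
time_s: 28.35
eef_pos: [484.9, -269.2, -33.9]
ee_rot: [0.707, 0.028, 0.706, -0.028]
force: [0.4, 0.5, -0.1]
grip_width: 0.512
```

{"method": "move_arm", "body": {
  "targets": [
    [[0.3,0.005,0,0,0,0,0],[0.3,0,0,0,0,0,0]]
  ]
}}

```text
time_s: 28.55
eef_pos: [485.0, -269.2, -34.1]
ee_rot: [0.707, 0.028, 0.706, -0.028]
force: [-1.8, 1.4, 6.0]
grip_width: 0.511
```

{"method": "move_arm", "body": {
  "targets": [
    [[0.3,0.005,0,0,0,0,0],[0.3,0,0,0,0,0,0]]
  ]
}}

```text
time_s: 28.75
eef_pos: [485.1, -269.2, -34.2]
ee_rot: [0.707, 0.028, 0.706, -0.028]
force: [-3.8, 2.5, 13.6]
grip_width: 0.516
```

{"method": "move_arm", "body": {
  "targets": [
    [[0.3,0.005,0,0,0,0,0],[0.3,0,0,0,0,0,0]]
  ]
}}

```text
time_s: 28.95
eef_pos: [485.1, -269.3, -34.3]
ee_rot: [0.707, 0.028, 0.706, -0.028]
force: [-5.9, 4.8, 20.8]
grip_width: 0.51
```

Contact at about z = −34 (21 N). I'll ease off to a light touch, then look before letting go.

{"method": "move_arm", "body": {
  "targets": [
    [[0.3,-0.012,0,0,0,0,0],[0.3,0,0,0,0,0,0]]
  ]
}}

```text
time_s: 29.15
eef_pos: [485.1, -269.3, -34.1]
ee_rot: [0.707, 0.028, 0.706, -0.029]
force: [-0.4, 1.0, 5.7]
grip_width: 0.514
```

```bash
python3 -c "
from h import *
st();look(21,(135,190,275,348))
im=cv2.imread('pics/w21.png')[200:340,160:350];cv2.imwrite('pics/z21b.png',cv2.resize(im,(760,560),interpolation=cv2.INTER_CUBIC))"
```

```text
[ 485.1 -269.3  -34.1] h above -85.02 axis [ 0.001 -0.001 -1.   ] 29.15 F [-5.7  1.  -0.5] M [-0.01  0.09  0.14] 0.514 j [-0.718  0.656  1.63   0.     0.854 -2.209]
```

View pics/z21.png

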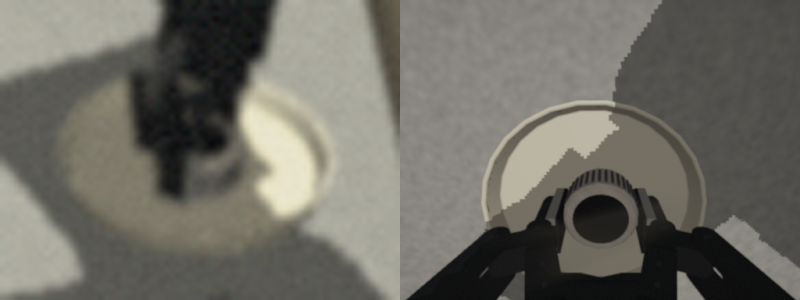

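View pics/z21b.png

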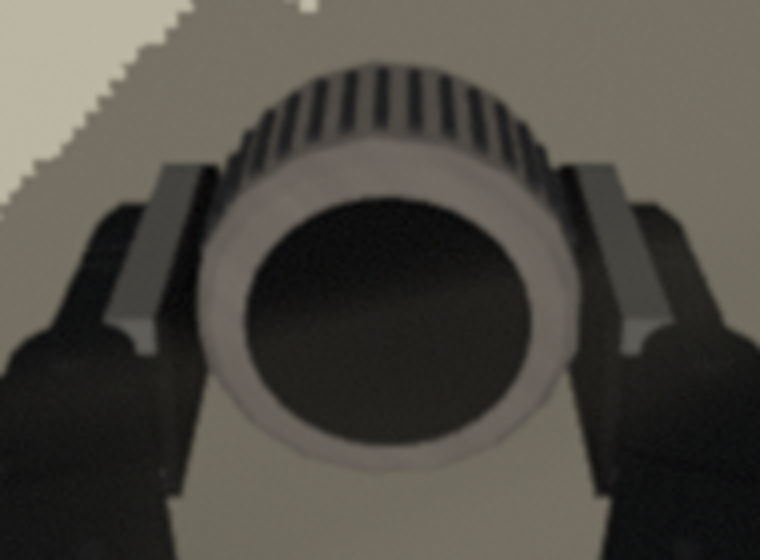

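{"method": "move_arm", "body": {
  "targets": [
    [[0.3,-0.003,0,0,0,0,0],[0.3,0,0,0,0,0,0]]
  ],
  "force": 20
}}

```text
time_s: 29.45
eef_pos: [485.0, -269.3, -34.0]
ee_rot: [0.707, 0.028, 0.706, -0.028]
force: [-0.2, 0.4, 2.8]
grip_width: 0.516
```

{"method": "move_arm", "body": {
  "targets": [
    [[0.55,0,0,0,0,0,0],[0.6,0,0,0,0,0,0],[0.7,0,0,0,0,0,0],[0.8,0,0,0,0,0,0],[0.8,0,0,0,0,0,0]]
  ]
}}

```text
time_s: 29.95
eef_pos: [484.8, -269.1, -34.1]
ee_rot: [0.707, 0.028, 0.706, -0.028]
force: [-0.3, -0.3, -0.5]
grip_width: 0.802
```

```bash
python3 -c "
from h import *
st();look(22,(135,190,275,348))"
```

```text
[ 484.8 -269.1  -34.1] h above -84.82 axis [ 0. -0. -1.] 29.95 F [ 0.5 -0.3 -0.3] M [ 0.03 -0.02 -0.01] 0.802 j [-0.718  0.655  1.631 -0.     0.855 -2.209]
```

View pics/z22.png

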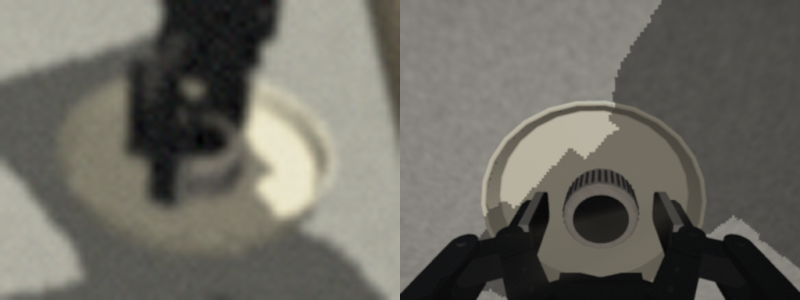

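Released; the cap stayed upright. I'll retract straight up.

{"method": "move_arm", "body": {
  "targets": [
    [[0.8,-0.07,0,0,0,0,0],[0.8,-0.2,0,0,0,0,0],[0.8,-0.3,0,0,0,0,0],[0.8,-0.3,0,0,0,0,0],[0.8,-0.3,0,0,0,0,0]]
  ]
}}

```text
time_s: 30.55
eef_pos: [484.5, -268.9, 144.3]
ee_rot: [0.707, 0.028, 0.706, -0.029]
force: [1.0, -1.3, 0.3]
grip_width: 0.801
```

{"method": "move_arm", "body": {
  "targets": [
    [[0.8,0,0,0,0,0,0],[0.8,0,0,0,0,0,0],[0.8,0,0,0,0,0,0]]
  ]
}}

```text
time_s: 30.85
eef_pos: [484.2, -268.6, 140.5]
ee_rot: [0.706, 0.029, 0.707, -0.028]
force: [0.1, -0.4, -0.4]
grip_width: 0.798
```

```bash
python3 -c "
from h import *
st();look(23,(125,200,262,362));snap('top','t23.png')"
```

```text
[ 484.2 -268.6  140.5] h above 66.69 axis [-0.001  0.001 -1.   ] 30.85 F [ 0.4 -0.4  0.1] M [-0.02  0.02 -0.01] 0.798 j [-0.718  0.421  1.486 -0.     1.236 -2.209]
```

View pics/z23.png

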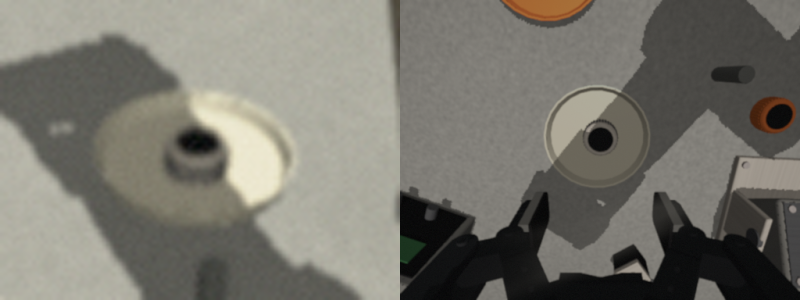

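View pics/s23.png

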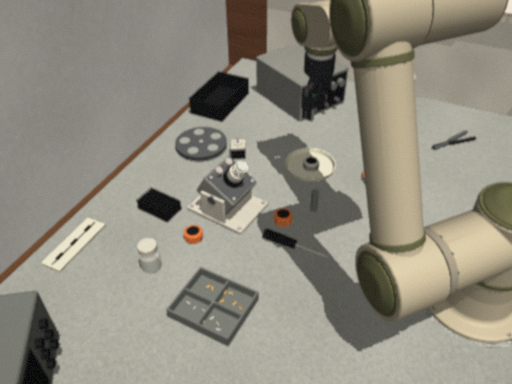

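The cap lies flat, black closed end up, in the middle of the white dish. The neck is bare, the other items are where they were, and the gripper is well clear. Handing in.

```bash
python3 -c "
from rig import ctrl
print(ctrl.finish_job(), ctrl.sense()['time_s'])"
```

```text
the job is handed in; nothing more can be done
the job is handed in; nothing more can be done
```

I unscrewed the cap, lifted it off along the lens axis and set it open side down in the middle of the white dish. I then let go and backed off, and handed the job in at about 31 s of the 72 s limit; no verdict was reported.

- **Unscrewing:** three grips, about 710° counter-clockwise in all, with the gripper rising with the thread. Readings stayed at about 6 N or less while turning. A test lift of 1.5 mm met no resistance before I pulled the cap off.
- **Set-down:** I lowered it in 0.75 mm steps. The last steps after contact took the force to about 21 N. I eased back to about 3 N before opening the gripper.
- **Final pictures:** from the side and wrist cameras, the cap lies flat and upright near the dish centre and the neck is bare. The other items look unmoved and the gripper is well clear. I saved a final top picture but did not look at it.
- **Disagreement:** the fingertips sat about 35 mm behind where the reported TCP put them, in both the side and wrist views. I went by the pictures and the contact force instead. As a result, the reported TCP height at set-down was about −34 mm.

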